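Centre-check graphite bead moulds on a sliding carrier

TASK

Seat every graphite mould on the bench flat in the carrier pocket cut to its length (running the carrier back to its near and right stops first frees all pockets from the pointer). When all are loaded, slide the carrier by its knob so that the mark in the centre of each mould stands exactly under the fixed pointer, one mould after another from the shortest to the longest, stopping for three seconds at each; then run the carrier fully back to its near and right stops with the moulds still seated. Do not bump the pointer and leave everything else where it is.

Things in the scene. Friction and masses are not known exactly. Their poses are not given: they have to be found in the camera images.
- mould_60: dark graphite bead mould, a flat block 46 mm (its x) by 60 mm (its y) by 40 mm high, about 199 g, with a round cup 34 mm wide drawn in the centre of its top (the mark). Origin: centre of its underside, straight below the mark. On the bench, left or right of the stand; three or all four of the moulds are present (absent: None). Same when turned half round.
- mould_80: dark graphite bead mould, a flat block 46 mm (its x) by 80 mm (its y) by 40 mm high, about 265 g, with a round cup 34 mm wide drawn in the centre of its top (the mark). Origin: centre of its underside, straight below the mark. On the bench, left or right of the stand; three or all four of the moulds are present (absent: None). Same when turned half round.
- mould_100: dark graphite bead mould, a flat block 46 mm (its x) by 100 mm (its y) by 40 mm high, about 331 g, with a round cup 34 mm wide drawn in the centre of its top (the mark). Origin: centre of its underside, straight below the mark. On the bench, left or right of the stand; three or all four of the moulds are present (absent: None). Same when turned half round.
- mould_120: dark graphite bead mould, a flat block 46 mm (its x) by 120 mm (its y) by 40 mm high, about 397 g, with a round cup 34 mm wide drawn in the centre of its top (the mark). Origin: centre of its underside, straight below the mark. On the bench, left or right of the stand; three or all four of the moulds are present (absent: None). Same when turned half round.
- pocket_60 (a point): floor centre of the rectangular pocket, 49 by 63 mm (long along y), 10 mm deep, for the 60 mm mould: near row (towards the robot), right-hand end of the aluminium carrier. Axes: x along slide_x away from the robot, y along slide_y to the left. Floor 46 mm, carrier top 56 mm above the bench; a seated mould's origin lies here. Rows 88 mm apart, neighbours in a row 13 mm apart.
- pocket_80 (a point): floor centre of the rectangular pocket, 49 by 83 mm (long along y), 10 mm deep, for the 80 mm mould: far row, left-hand end of the aluminium carrier. Axes: x along slide_x away from the robot, y along slide_y to the left. Floor 46 mm, carrier top 56 mm above the bench; a seated mould's origin lies here. Rows 88 mm apart, neighbours in a row 13 mm apart.
- pocket_100 (a point): floor centre of the rectangular pocket, 49 by 103 mm (long along y), 10 mm deep, for the 100 mm mould: far row, right-hand end of the aluminium carrier. Axes: x along slide_x away from the robot, y along slide_y to the left. Floor 46 mm, carrier top 56 mm above the bench; a seated mould's origin lies here. Rows 88 mm apart, neighbours in a row 13 mm apart.
- pocket_120 (a point): floor centre of the rectangular pocket, 49 by 123 mm (long along y), 10 mm deep, for the 120 mm mould: near row, left-hand end of the aluminium carrier. Axes: x along slide_x away from the robot, y along slide_y to the left. Floor 46 mm, carrier top 56 mm above the bench; a seated mould's origin lies here. Rows 88 mm apart, neighbours in a row 13 mm apart.
- knob_top (a point): centre of the top, 106 mm above the bench, of the upright wooden knob, 24 mm in diameter, 52 mm tall, on a tongue at the carrier's near edge, 75 mm nearer the robot than the near pockets' centre line. Grip it from above to move the carrier along both slides at once (about 2 N each); it stays where it is left. Axes as the pockets'.
- slide_x (a joint): lower slide of the carrier, m: 0 at the stop nearest the robot, up to 0.186 away from the robot. The stand is turned a few degrees either way, and the slides with it.
- carrier (a joint): upper slide of the carrier (slide_y), m: 0 at the right-hand stop (-y), up to 0.140 to the left.
- pointer_tip (a point): tip of the fixed downward brass pointer, 98 mm above the bench, 12 mm above the top of a seated mould. Axes as the pockets'. With the carrier at both stops it is 90 mm beyond the far pockets' centre line, so all pockets are free from above; with the carrier pushed out, pockets may lie under it and its arm.
- pointer: the fixed pointer with its level arm (148 to 162 mm above the bench, going straight back from the tip, away from the robot, along the slides) and its column 187 mm behind the tip, 180 mm high. Origin: on the bench, mid stand, 88 mm nearer the robot than the tip.
- brush: bystander: a flat hand brush lying on the bench, near left; not to be moved
- wrench: bystander: a steel spanner lying on the bench, near right; not to be moved
- dish: bystander: a white ceramic dish, 90 mm wide, 40 mm high, back left; not to be moved
- paddle: bystander: a graphite paddle with a wooden handle, lying on the right; not to be moved
- can: bystander: a steel can 70 mm wide, 100 mm high, on the left; not to be moved
- jar: bystander: a glass tumbler 70 mm wide, 90 mm high, back right; not to be moved
Mind the look-alikes: they are no part of the job. What is shaped like the mould_60 but turquoise or yellow is not meant. Leave any purple or white look-alike of the mould_80 alone.

How it is judged:
By the outcome, as a careful person would: the job done as asked, in the order asked, and still so for the second after the job is handed in, with the robot touching nothing.
Of mould_60, mould_80, mould_100, mould_120 only 3 to 4 are there at a start; the rules pass over those that are not, and their reading is None.
At some moment in a run one of mould_60, mould_80, mould_100, mould_120 may be knocked a few centimetres aside while the robot is not near it.
It also fails if it takes over 208 s, if anything falls off the work surface, if the arm or the gripper's body presses on something with over 40 N, if the wrist force passes 120 N, or if a joint passes its speed limit or range.

ROBOT

A 6-joint arm with a two-finger parallel gripper is mounted at the origin on the work surface. World frame = base frame: x ahead of the robot, y to its left, z up, the work surface at z = 0. Lengths are in m, angles in rad, forces in N, time in s.
With the tool pointing down it reaches from about 0.35 to 0.85 m from the base axis. Payload 8.1 kg.
Tool frame: the origin (TCP) lies between the finger pads; the fingertips stand 25 mm ahead of it and the grasp point (between the pads) lies 6 mm ahead of it; z points along the fingers, y is the line along which they close (so a half turn about z gives the same grasp; the last joint's range is limited). The gripper opens to 93 mm and grips with 3 to 60 N. Pads are 15 mm wide; open, the fingers measure 128 mm over their backs; the gripper's body (75 mm by 188 mm) begins 65 mm behind the grasp point.
Start: joints at [-1.384, 0.13, 1.488, -0, 1.523, -0.085], TCP at [0.161, -0.578, 0.244] pointing down, gripper open.
Joint ranges: [-2.96, 2.96], [-0.89, 2.26], [0.02, 2.5], [-1.34, 4.48], [0, 2.73], [-2.66, 2.66]. Speed limits (rad/s): [2.39, 2.39, 2.79, 3.14, 3.14, 3.14].

INTERFACE

Orientations are given as a rotation vector (axis times angle).
In Python, from plant import robot gives the robot as it stands.
- The arm moves only by the tool arm_command, never from a script. Its argument "increments" is text: rows parted by semicolons, each of 5 numbers parted by spaces: the closure, from 0 (fully open) to 1 (shut), then the shift along the tool's x, y, z in mm, then the turn about the tool's z in rad. A call has 1 to 5 rows; each row is the pose to reach, as a shift and turn from the pose commanded when the call began, along the tool's axes at that moment; what a row does not reach only later rows make up. A row lasts 1/10 s, in which the tool goes at most 50 mm and 8.59 degrees, less where a joint would pass 70% of its speed; a pose out of reach is approached as far as the arm can. A call with a gripper value outside its range is refused whole. The fingers move at their own pace and stop on an object; "grip_force" is the grip in N (left out, the last holds). Time passes only in rows, so rows that repeat a pose let the fingers close. It gives the time, the measured TCP pose, the force, the opening and the grip force at its end, in the units of the state.
- robot.read_state(): the state, without advancing time (a new reading comes with each control period).
- robot.read_camera(name): name is "scene" or "top" or "wrist"; returns the picture (384x512x3 uint8, blue, green, red); there is no depth.
- robot.camera_model(name): a dict with "fx", "fy", "cx", "cy" (pixels), "eye" and "rotation" of the camera in the world. Camera axes: x right, y down, z forward; pixel columns grow to the right and rows downward; lengths in m; the calibration is good to about 2 mm. A picture is of the moment at which its call begins: read the wrist's pose just before it. camera_model takes no time and is no camera call; for the wrist camera it gives the pose at the moment of the call.
- robot.close_job(): hands the job in; it is judged then, once.
The state is a dict: "t": time; "q": joint angles; "dq": joint speeds; "joint_torque": joint torques, N m; "tool_pos": TCP position; "orientation": TCP orientation; "force": force on the tool from outside, world axes, zero at the start; "wrist_torque": the same for the moment, N m; "opening": finger opening in m; "gripper_force": force on a finger pad.
Only numpy, scipy, OpenCV 4.12 (cv2) and the standard library are available. Lean on these libraries where they do the work, as an engineer would, in place of code of your own. Each camera call takes 0.05 s, during which the arm holds its last target. There are 200 camera calls.

## Working session

There is one attempt and no reset: what is moved stays moved. The work goes in short steps, Python scripts to look and compute and a tool call to move; the robot and the scene stay as the last step left them, time stands still between calls to the robot, and variables do not carry over. Pictures are saved under pics/ and viewed, at most 14 in all, crops included, and the job is handed in when it is done.

Besides the shell and the picture viewer there is one more tool, called in YAML: its name, and indented under it one key for each argument. arm_command: Moves the arm, as the interface text tells. Its arguments: {"type":"object","properties":{"increments":{"type":"string"},"grip_force":{"type":"number"}},"required":["increments"]}

```bash
mkdir -p pics; ls
python3 - <<'E'
from plant import robot
import cv2
s=robot.read_state(); print(s)
for n in ("top","scene"):
    m=robot.camera_model(n); print(n,m)
    im=robot.read_camera(n); cv2.imwrite(f"pics/{n}0.png",im)
    cv2.imwrite(f"pics/{n}0b.png",cv2.resize(im,(800,600),interpolation=cv2.INTER_CUBIC))
E
```

```text
pics
{'t': 0.0, 'q': array([-1.38440757e+00,  1.31153144e-01,  1.48929950e+00, -1.74730581e-05,
        1.52300554e+00, -8.54268237e-02]), 'dq': array([ 0.0013473 , -0.00017867, -0.00060592, -0.00119143, -0.00018922,
        0.00010047]), 'joint_torque': array([ 2.54626693e-04, -5.59837246e+01, -4.91758955e+01,  7.67670712e-02,
        3.51857662e-02, -1.39474241e-04]), 'tool_pos': array([ 0.16098862, -0.57744108,  0.24258111]), 'orientation': array([-3.11077794e+00, -4.25402720e-01,  1.75140143e-04]), 'force': array([-0.51143442, -0.59583095, -0.36176386]), 'wrist_torque': array([0.01804515, 0.01893137, 0.01408947]), 'gripper_force': 0.0, 'opening': 0.09327871559408046}
top {'fx': 493.75763615167637, 'fy': 493.75763615167637, 'cx': 257.3380672853722, 'cy': 187.02114701059648, 'eye': array([ 0.18954273, -0.01073983,  1.82562604]), 'rotation': array([-2.11647606,  2.13438952, -0.1873536 ])}
scene {'fx': 388.5124072452445, 'fy': 388.5124072452445, 'cx': 249.89194052408624, 'cy': 190.84307713294262, 'eye': array([1.09241858, 0.86612279, 1.23879905]), 'rotation': array([-0.79837253, -2.62236145,  1.0136074 ])}
```

View pics/top0b.png

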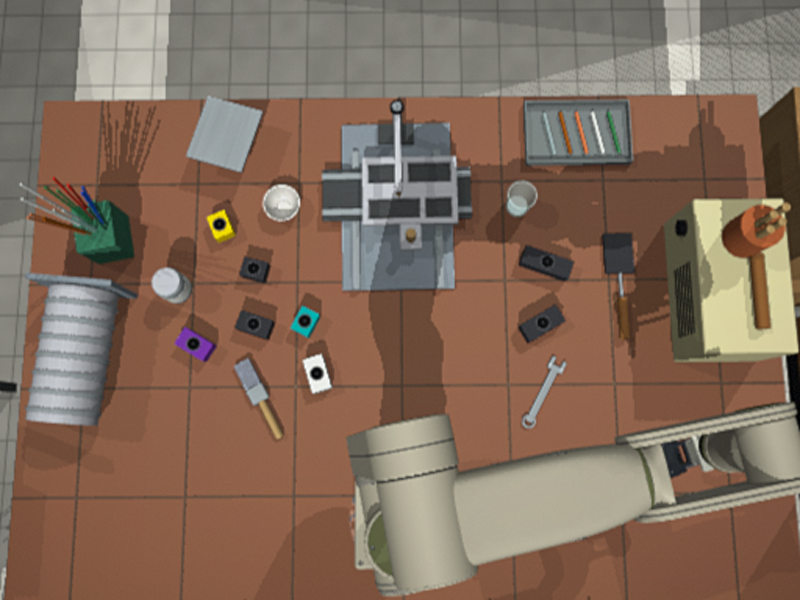

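View pics/scene0b.png

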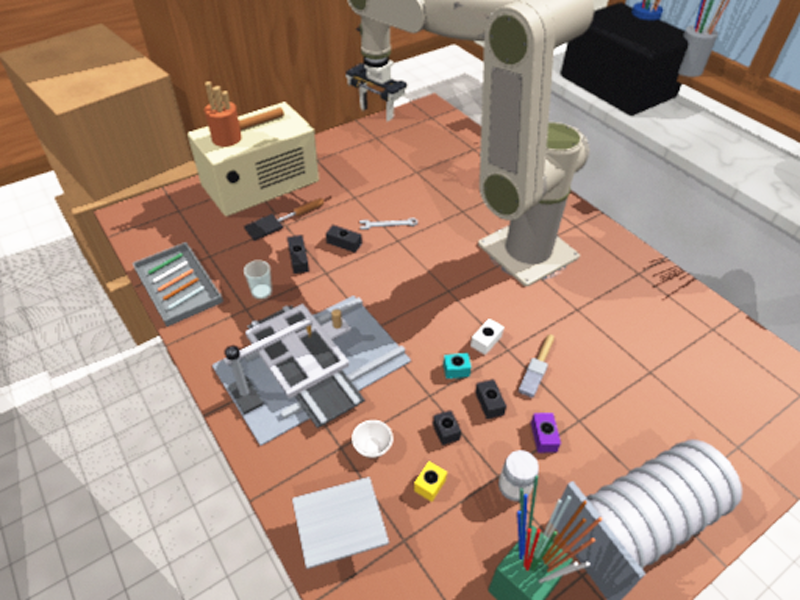

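The top view (800 px wide) shows four dark moulds:
- (255,269), short
- (255,324), about 80 mm
- (546,262), long
- (541,323), about 100 mm

The look-alikes are yellow (220,225), turquoise (305,321), purple (195,343) and white (317,373). The pointer tip is near (398,190), over the pushed-out carrier, and the knob is at (411,233).

```bash
cat > h.py <<'E'
import numpy as np, cv2
from scipy.spatial.transform import Rotation as R
from plant import robot
def model(n):
    m=robot.camera_model(n); return m
def ray(m,px,z):
    d=R.from_rotvec(m["rotation"]).as_matrix()@np.array([(px[0]-m["cx"])/m["fx"],(px[1]-m["cy"])/m["fy"],1])
    e=m["eye"]; return e+d*(z-e[2])/d[2]
def proj(m,p):
    c=R.from_rotvec(m["rotation"]).as_matrix().T@(np.array(p)-m["eye"])
    return np.array([m["fx"]*c[0]/c[2]+m["cx"],m["fy"]*c[1]/c[2]+m["cy"]])
def blobs(im,m,z,thr=70,amin=60,amax=1e9):
    """dark blobs -> centre px, world centre at z, sizes mm, long-axis angle in world (deg)"""
    mask=(im.max(2)<thr).astype(np.uint8)
    n,l,s,c=cv2.connectedComponentsWithStats(mask)
    out=[]
    for i in range(1,n):
        if amin<s[i,4]<amax:
            p=np.argwhere(l==i)[:,::-1].astype(np.float32)
            w=np.array([ray(m,q,z)[:2] for q in p]).astype(np.float32)
            r=cv2.minAreaRect(w*1000); b=cv2.boxPoints(r)
            e=[b[1]-b[0],b[2]-b[1]]; e=max(e,key=np.linalg.norm)
            a=np.degrees(np.arctan2(e[1],e[0]))%180
            out.append((c[i].round(1),np.round(r[0],1),np.round(sorted(r[1]),1),round(a,1),int(s[i,4])))
    return out
def yaw(s=None):
    s=s or robot.read_state(); M=R.from_rotvec(s["orientation"]).as_matrix()
    return np.degrees(np.arctan2(M[1,1],M[0,1]))   # closing-axis direction
def go(x,y,z,ydeg=None):
    """print shift mm in tool axes and turn; ydeg = wanted closing-axis direction (mod 180)"""
    s=robot.read_state(); M=R.from_rotvec(s["orientation"]).as_matrix()
    d=M.T@(np.array([x,y,z])-s["tool_pos"])*1000
    t=0
    if ydeg is not None:
        t=-((ydeg-yaw(s)+90)%180-90)
    print("shift",d.round(1),"turn rad",round(np.radians(t),3),"n50",round(np.linalg.norm(d)/50,1),"q6",s["q"][5].round(2),"t",round(s["t"],2))
E
python3 - <<'E'
from h import *
im=cv2.imread("pics/top0.png"); m=model("top")
for b in blobs(im,m,0.04):
    if b[2][1]<170: print(*b)
s=512/800
for n,p,z in [("knob",(411,233),.106),("tip",(398,190),.098),("colbase",(397,106),.17),("can",(168,283),.1),("wr",(550,362),.0)]:
    print(n,ray(m,(p[0]*s,p[1]*s),z).round(3))
st=robot.read_state(); w=model("wrist"); M=R.from_rotvec(st["orientation"]).as_matrix()
print(yaw(st),M.round(3)); print(w,"cam in tool",M.T@(w["eye"]-st["tool_pos"]),(M.T@R.from_rotvec(w["rotation"]).as_matrix()).round(3))
hsv=cv2.cvtColor(im,cv2.COLOR_BGR2HSV)
x=im[70:160,200:310]; cv2.imwrite("pics/c1.png",cv2.resize(x,None,fx=7,fy=6.5,interpolation=cv2.INTER_CUBIC))
E
```

```text
[259.9  87.1] [908.1 -20.1] [26.7 52.5] 179.5 75
[388.9 104.9] [ 820.3 -500.9] [ 19.7 117.9] 94.0 61
[274.3 109.9] [811.7 -70.4] [43.5 98.5] 89.5 293
[239.9 110.9] [807.1  49. ] [39.7 49.1] 90.0 64
[296.6 122. ] [ 761.7 -156.2] [30.2 70.9] 178.8 153
[254.3 133.2] [722.3  13.5] [ 42.8 112.7] 89.5 266
[280.3 132.2] [721.3 -93.4] [42.8 56.5] 89.5 179
[ 61.1 137.6] [704.8 731.3] [37.8 74.5] 28.5 73
[ 73.7 153.9] [657.1 704. ] [134.1 151.9] 23.5 531
[467.8 144.7] [ 667.4 -790.3] [20.6 65.4] 126.6 67
[435.6 145.4] [ 665.7 -670. ] [26.  43.3] 175.8 87
[395.  161.7] [ 605.7 -516.2] [72.5 99. ] 2.7 488
[348.8 168.1] [ 582.1 -343.7] [ 53.5 122.1] 68.2 430
[163.  172.5] [571.  344.4] [51.5 65. ] 78.0 209
[345.8 206.8] [ 438.  -327.5] [ 44.6 104.1] 120.2 317
[162.9 207.7] [440.9 340.9] [43.8 84.4] 71.1 253
[  4.7 247.3] [302.5 906.9] [21.5 37.5] 89.5 65
[462.4 284.7] [ 146.3 -727.6] [66.5 86.9] 0.4 253
[432.4 292.5] [ 129.8 -622.6] [54.  73.6] 13.2 265
[479.3 306.7] [  73.3 -789.1] [ 80.5 109. ] 55.0 116
knob [ 0.64  -0.027  0.106]
tip [0.746 0.003 0.098]
colbase [0.922 0.003 0.17 ]
can [0.529 0.529 0.1  ]
wr [ 0.351 -0.353  0.   ]
-74.42751166125723 [[ 0.963  0.268 -0.   ]
 [ 0.268 -0.963  0.002]
 [ 0.    -0.002 -1.   ]]
{'fx': 270.44272152246015, 'fy': 270.44272152246015, 'cx': 253.56487842841233, 'cy': 194.34560458966402, 'eye': array([ 0.22617309, -0.55999618,  0.38466159]), 'rotation': array([ 2.34020928, -1.77857162, -0.22102405])} cam in tool [ 0.06751185  0.00039143 -0.141939  ] [[-0.001 -0.97  -0.243]
 [ 1.    -0.001 -0.   ]
 [ 0.    -0.243  0.97 ]]
```

View pics/c1.png

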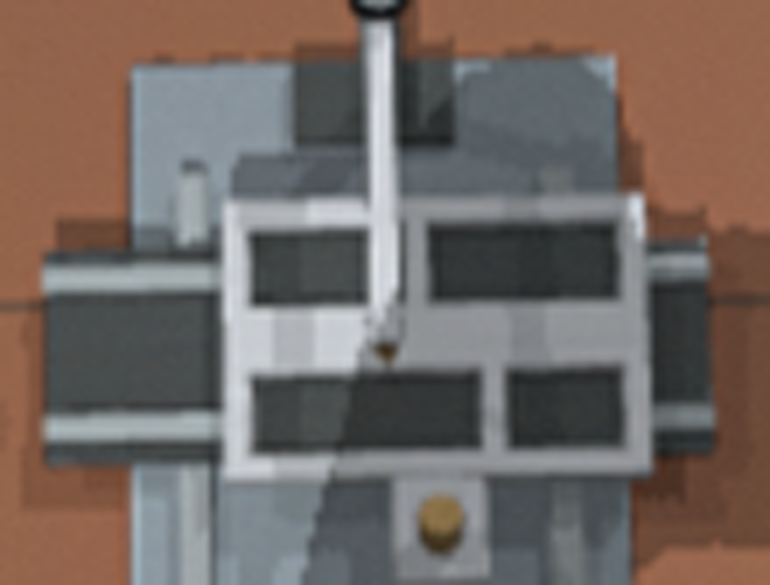

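The close crop confirms a carrier with four empty pockets and the pointer tip between the rows, at crop (386,350). The knob top is at crop (440,512).

Run:
```python
from h import *
m=model("top")
c=lambda x,y,z: ray(m,(200+(x+.5)/7-.5,70+(y+.5)/6.5-.5),z)
A=c(222,197,.056);B=c(641,195,.056);C=c(651,474,.056);D=c(224,480,.056)
for P,Q in((A,B),(D,C),(D,A),(C,B)): print(np.linalg.norm(Q-P).round(4),np.degrees(np.arctan2(*(Q-P)[1::-1])).round(2))
print("knob",c(440,512,.106),"tip",c(386,352,.098),"base",c(132,68,.01),c(615,57,.01))
a=c(132,68,.01)-c(615,57,.01);print(np.degrees(np.arctan2(a[1],a[0])))
go(0.585,-0.03,0.22,90)
```

```text
0.2253 -90.25
0.2259 -89.64
0.1693 0.44
0.1669 0.66
knob [ 0.64317951 -0.02448603  0.106     ] tip [0.73796082 0.00262768 0.098     ] base [0.94420584 0.14329294 0.01      ] [ 0.9484973  -0.12531166  0.01      ]
90.91532993925198
shift [ 555.4 -413.6   23.5] turn rad 0.272 n50 13.9 q6 -0.09 t 0.1
```

arm_command:
  increments: "0 37 -27.6 5; 0 74 -55 10 0; 0 111 -83 15 0; 0 148 -110 20 0; 0 185 -138 24 0"

```text
validation failed for argument at $.in...
```

arm_command:
  increments: "0 37 -27.6 0 0; 0 74 -55 0 0; 0 111 -83 0 0; 0 148 -110 0 0; 0 185 -138 0 0"

```text
t: 0.6
tool_pos: [0.3029, -0.3937, 0.2432]
orientation: [-3.112, -0.425, 0.0]
force: [0.3, 0.1, 0.9]
opening: 0.0926
gripper_force: 0.0
```

arm_command:
  increments: "0 37 -27.6 0 0; 0 74 -55 0 0.07; 0 111 -83 0 0.14; 0 148 -110 0 0.21; 0 185 -138 0 0.27"

```text
t: 1.1
tool_pos: [0.4441, -0.211, 0.2434]
orientation: [-3.142, 0.002, 0.0]
force: [0.7, -1.2, -0.1]
opening: 0.0928
gripper_force: 0.0
```

arm_command:
  increments: "0 28 -36 5 0; 0 56 -72 10 0; 0 85 -108 14 0; 0 113 -145 19 0; 0 141 -181 24 0"

```text
t: 1.6
tool_pos: [0.5848, -0.0296, 0.219]
orientation: [-3.142, -0.003, 0.001]
force: [1.7, 0.2, -0.8]
opening: 0.0929
gripper_force: 0.0
```

Run:
```python
from h import *
print(robot.read_state()["tool_pos"]); m=model("wrist"); im=robot.read_camera("wrist")
cv2.imwrite("pics/w1.png",cv2.resize(im,(800,600))); print(m)
for n,p in (("knob",(.643,-.0245,.106)),("tip",(.738,.0026,.098)),): print(n,proj(m,p)*800/512)
```

```text
[ 0.58476592 -0.02960163  0.21898939]
{'fx': 270.44272152246015, 'fy': 270.44272152246015, 'cx': 253.56487842841233, 'cy': 194.34560458966402, 'eye': array([ 0.652429  , -0.02974672,  0.36094312]), 'rotation': array([ 2.09190904, -2.08963968, -0.25824812])}
knob [387.36589079 214.12270848]
tip [338.07979408  38.44491155]
```

View pics/w1.png

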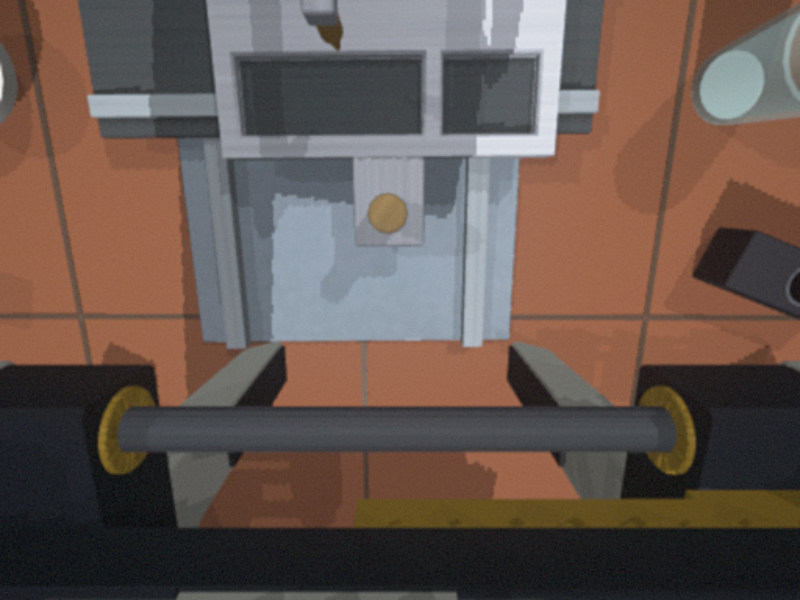

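The wrist view shows the knob top at (388,213), which agrees with the top-camera estimate. The pointer tip is at (339,47).

Run:
```python
from h import *
m=model("wrist"); s=512/800
f=lambda x,y,z: ray(m,((x+.5)*s-.5,(y+.5)*s-.5),z)
print("knob",f(388,213,.106),"tip",f(339,47,.098))
A=f(224,158,.056);B=f(556,155,.056);d=A-B;print("carrier",A,B,np.linalg.norm(d),np.degrees(np.arctan2(d[1],d[0])))
A=f(231,53,.056);B=f(540,49,.056);d=A-B;print("pockets top",A,B,np.linalg.norm(d),np.degrees(np.arctan2(d[1],d[0])))
A=f(235,135,.056);B=f(545,133,.056);d=A-B;print("pockets bot",A,B,np.linalg.norm(d),np.degrees(np.arctan2(d[1],d[0])))
A=f(203,342,.0);B=f(511,338,.0);d=A-B;print("base",A,B,np.linalg.norm(d),np.degrees(np.arctan2(d[1],d[0])))
go(.643,-.0245,.12,90)
```

```text
knob [ 0.64603741 -0.01875834  0.106     ] tip [0.73551824 0.00846042 0.098     ]
carrier [0.6805827  0.09422193 0.056     ] [ 0.68332788 -0.13170919  0.056     ] 0.22594779308166607 90.69613849547851
pockets top [0.74486861 0.08356439 0.056     ] [ 0.74773058 -0.11528608  0.056     ] 0.198871069256744 90.82457763170856
pockets bot [0.69531059 0.08539951 0.056     ] [ 0.69727982 -0.12300081  0.056     ] 0.20840962128950924 90.5413859111273
base [0.52839853 0.15004708 0.        ] [ 0.53361339 -0.12612925  0.        ] 0.2762255653731835 91.08175061043187
shift [56.1  0.9 97.4] turn rad 0.005 n50 2.2 q6 1.43 t 1.65
```

Run:
```python
from h import *
m=model("wrist"); s=512/800
m["eye"]=np.array([ 0.652429  , -0.02974672,  0.36094312]);m["rotation"]=np.array([ 2.09190904, -2.08963968, -0.25824812])
f=lambda x,y,z: ray(m,((x+.5)*s-.5,(y+.5)*s-.5),z)
print("knob",f(388,213,.106),"tip",f(339,47,.098))
for n,a,b,z in (("carrier",(224,158),(556,155),.056),("pt",(231,53),(540,49),.056),("pb",(235,135),(545,133),.056),("base",(203,342),(511,338),0)):
  A=f(*a,z);B=f(*b,z);d=A-B;print(n,A,B,np.linalg.norm(d),np.degrees(np.arctan2(d[1],d[0])))
print(robot.read_state()["tool_pos"])
```

```text
knob [ 0.64381134 -0.0247115   0.106     ] tip [0.73389783 0.00237722 0.098     ]
carrier [0.67883918 0.08843123 0.056     ] [ 0.68102338 -0.1387043   0.056     ] 0.22714602853637403 90.55095629787964
pt [0.74336411 0.07755981 0.056     ] [ 0.74588646 -0.12233842  0.056     ] 0.19991414176268296 90.72293165754922
pb [0.69360521 0.07954248 0.056     ] [ 0.69508943 -0.12996743  0.056     ] 0.20951516552787247 90.40589093902838
base [0.52635086 0.14451079 0.        ] [ 0.53045414 -0.13274576  0.        ] 0.27728690634186914 90.84789042008482
[ 0.58696294 -0.02420526  0.21738424]
```

arm_command:
  increments: "0 30 0 0 0; 0 57 0 30 0; 0 57 0 70 0; 0 57 0 110 0; 0 57 0 125 0"

```text
t: 2.15
tool_pos: [0.6376, -0.031, 0.0887]
orientation: [-3.14, -0.003, 0.013]
force: [-0.3, 0.3, -0.5]
opening: 0.093
gripper_force: 0.0
```

arm_command:
  increments: "1 0 0 0 0; 1 0 0 0 0; 1 0 0 0 0; 1 0 0 0 0; 1 0 0 0 0"
  grip_force: 40

```text
t: 2.65
tool_pos: [0.6421, -0.0316, 0.0966]
orientation: [3.141, 0.003, 0.004]
force: [0.2, 1.0, -0.6]
opening: 0.0578
gripper_force: 0.0
```

arm_command:
  increments: "1 -20 0 0 0; 1 -60 10 0 0; 1 -100 20 0 0; 1 -130 30 0 0; 1 -145 30 0 0"

```text
t: 3.15
tool_pos: [0.4941, -0.0625, 0.0949]
orientation: [3.141, 0.001, -0.0]
force: [0.7, -0.5, -0.9]
opening: 0.0175
gripper_force: 0.0
```

arm_command:
  increments: "0 0 0 -40 0; 0 0 0 -80 0; 0 0 0 -80 0; 0 0 0 -80 0; 0 0 0 -80 0"

```text
t: 3.65
tool_pos: [0.4957, -0.0616, 0.1739]
orientation: [-3.141, -0.003, 0.001]
force: [-0.4, -0.6, -0.4]
opening: 0.0529
gripper_force: 0.0
```

Run:
```python
from h import *
for i in range(2):
    m=model("wrist"); s=robot.read_state(); im=robot.read_camera("wrist"); print(s["t"],s["tool_pos"].round(4),s["orientation"].round(3),m["eye"].round(4))
cv2.imwrite("pics/w2.png",cv2.resize(im,(800,600)));print(m["rotation"])
for n,p in (("knob",(.6438,-.0247,.106)),("tip",(.736,.0026,.098)),): print(n,proj(m,p)*800/512)
```

```text
3.65 [ 0.4957 -0.0616  0.1739] [-3.141e+00 -3.000e-03  1.000e-03] [ 0.5634 -0.0617  0.3158]
3.7 [ 0.4953 -0.0615  0.1734] [-3.141e+00 -3.000e-03  3.000e-03] [ 0.5632 -0.0617  0.3152]
[ 2.09113767 -2.08910778 -0.2602933 ]
knob [311.33849727   5.06792827]
tip [ 235.54072517 -250.66479179]
```

View pics/w2.png

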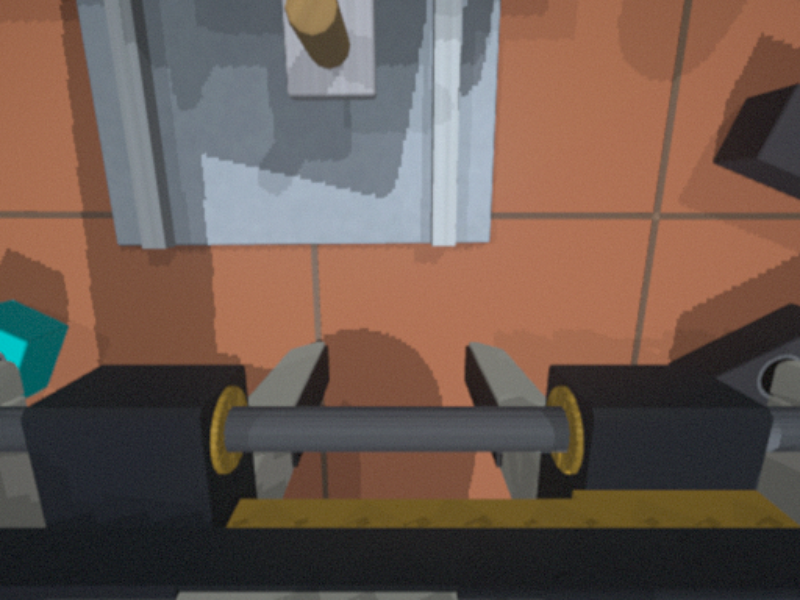

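The knob is at (312,8), so it was untouched because the fingers close slowly. I'll regrip it and allow closing time.

arm_command:
  increments: "0 49 -12 0 0; 0 98 -24 0 0; 0 148 -36.5 0 0; 0 148 -36.5 45 0; 0 148 -36.5 81 0"

```text
t: 4.25
tool_pos: [0.6455, -0.0243, 0.0913]
orientation: [-3.142, -0.005, -0.0]
force: [0.7, 0.1, -0.5]
opening: 0.0925
gripper_force: 0.0
```

arm_command:
  increments: "1 0 0 0 0; 1 0 0 0 0; 1 0 0 0 0; 1 0 0 0 0; 1 0 0 0 0"

```text
t: 4.75
tool_pos: [0.6453, -0.0252, 0.0961]
orientation: [3.141, 0.003, 0.006]
force: [-0.4, 0.6, -0.7]
opening: 0.0576
gripper_force: 0.0
```

arm_command:
  increments: "1 0 0 0 0; 1 0 0 0 0; 1 0 0 0 0; 1 0 0 0 0; 1 0 0 0 0"

```text
t: 5.25
tool_pos: [0.6441, -0.0248, 0.0936]
orientation: [-3.141, -0.003, 0.0]
force: [-1.3, 0.2, 0.7]
opening: 0.0233
gripper_force: 40.0
```

arm_command:
  increments: "1 -10 0 0 0; 1 -35 8 0 0; 1 -65 17 0 0; 1 -95 26 0 0; 1 -120 30 0 0"

```text
t: 5.75
tool_pos: [0.5233, -0.0553, 0.0936]
orientation: [-3.141, -0.003, -0.001]
force: [4.4, 2.1, 1.0]
opening: 0.0236
gripper_force: 40.0
```

arm_command:
  increments: "1 -15 2 0 0; 1 -28 4 0 0; 1 -33 5 0 0; 1 -36 6 0 0; 1 -38 7 0 0"

```text
t: 6.25
tool_pos: [0.4897, -0.062, 0.094]
orientation: [-3.141, -0.002, -0.014]
force: [23.8, 2.9, -19.6]
opening: 0.0233
gripper_force: 40.0
```

arm_command:
  increments: "1 -1 1 0 0; 1 -2 2 0 0; 1 -3 3 0 0; 1 -4 4 0 0; 1 -4 4 0 0"

```text
t: 6.75
tool_pos: [0.4869, -0.0644, 0.0944]
orientation: [-3.139, -0.003, -0.016]
force: [25.8, 11.7, -15.3]
opening: 0.0237
gripper_force: 40.0
```

arm_command:
  increments: "1 2 1 0 0; 1 3 2 0 0; 1 4 2 0 0; 1 4 2 0 0; 1 4 2 0 0"

```text
t: 7.25
tool_pos: [0.4872, -0.0644, 0.0943]
orientation: [-3.136, -0.005, -0.002]
force: [-0.8, 20.9, 6.4]
opening: 0.0234
gripper_force: 40.0
```

arm_command:
  increments: "1 0 -1 0 0; 1 0 -2 0 0; 1 0 -2 0 0; 1 0 -2 0 0; 1 0 -2 0 0"

```text
t: 7.75
tool_pos: [0.4872, -0.0643, 0.0944]
orientation: [-3.139, -0.004, -0.002]
force: [0.5, 11.6, 5.4]
opening: 0.0233
gripper_force: 40.0
```

arm_command:
  increments: "0 0 0 0 0; 0 0 0 0 0; 0 0 0 0 0; 0 0 0 0 0; 0 0 0 0 0"

```text
t: 8.25
tool_pos: [0.4861, -0.0664, 0.0935]
orientation: [3.142, 0.002, -0.0]
force: [0.4, -0.4, 0.2]
opening: 0.059
gripper_force: 0.0
```

arm_command:
  increments: "0 0 0 -45 0; 0 0 0 -90 0; 0 5 -20 -135 0; 0 15 -50 -180 0; 0 15 -50 -195 0"

```text
t: 8.75
tool_pos: [0.5029, -0.0144, 0.2936]
orientation: [-3.141, -0.005, -0.01]
force: [-0.0, -1.2, -0.1]
opening: 0.0924
gripper_force: 0.0
```

arm_command:
  increments: "0 0 0 0 0; 0 0 0 0 0; 0 0 0 0 0"

```text
t: 9.05
tool_pos: [0.5001, -0.0165, 0.2865]
orientation: [-3.141, -0.002, 0.005]
force: [0.4, -0.5, -0.0]
opening: 0.0929
gripper_force: 0.0
```

Run:
```python
from h import *
m=model("wrist"); s=robot.read_state(); im=robot.read_camera("wrist"); print(s["t"],s["tool_pos"].round(4),s["orientation"].round(3))
np.save("m3.npy",m,allow_pickle=True); cv2.imwrite("pics/w3.png",im)
cv2.imwrite("pics/w3b.png",cv2.resize(im[:220],None,fx=1.56,fy=2.7,interpolation=cv2.INTER_CUBIC))
t=robot.read_camera("top"); cv2.imwrite("pics/top3.png",t)
for b in blobs(t,model("top"),0.04):
    if 40<b[2][0]<60 and b[2][1]<130 and b[1][0]<650: print(*b)
```

```text
9.05 [ 0.5001 -0.0165  0.2865] [-3.141e+00 -2.000e-03  5.000e-03]
[348.7 168.2] [ 582.2 -343.5] [ 52.7 121.7] 69.6 437
[289.3 172.9] [ 567.3 -134.9] [52.1 93.4] 172.0 160
[162.9 172.6] [571.2 344.5] [50.8 67.2] 75.3 217
[345.9 206.9] [ 438.1 -328. ] [ 45.1 105.4] 119.6 333
[162.8 207.7] [440.4 341.3] [44.9 84.8] 71.1 264
```

View pics/w3b.png

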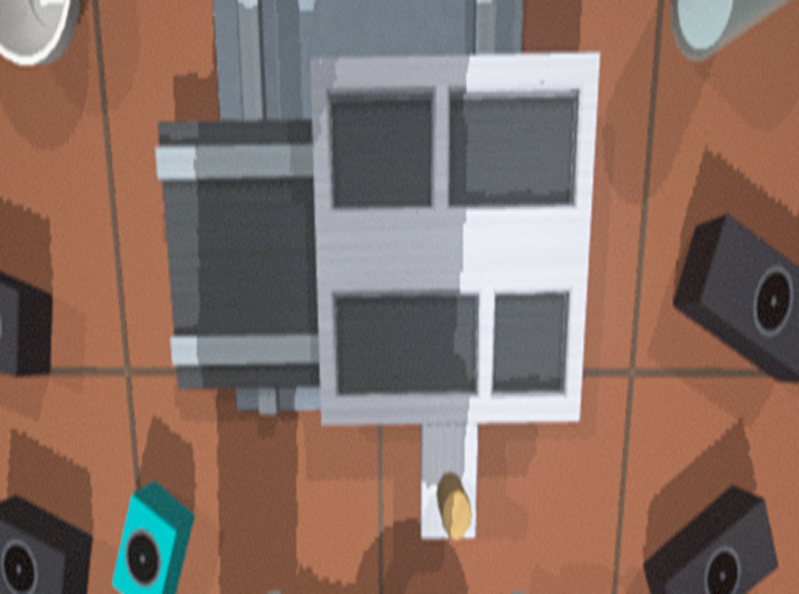

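The carrier is now at its home stops and all four pockets are visible. I'll fit the stand's pose from these corners: 80 at (329,90)–(434,208), 100 at (449,88)–(577,206), 120 at (334,293)–(479,395), 60 at (495,292)–(566,393).

```bash
cat > fit.py <<'E'
from h import *
from scipy.optimize import least_squares
m=np.load("m3.npy",allow_pickle=True).item()
y={60:(-36.5,-99.5,0),120:(99.5,-23.5,0),100:(3.5,-99.5,88),80:(99.5,16.5,88)}
px={80:[(329,90),(435,88),(434,208),(333,210)],100:[(449,88),(578,88),(577,206),(449,208)],
120:[(334,293),(478,291),(479,395),(338,397)],60:[(495,292),(569,291),(566,393),(494,395)]}
L=[];P=[]
for k,(l,r,x) in y.items():
    L+=[(x+24.5,l),(x+24.5,r),(x-24.5,r),(x-24.5,l)];P+=px[k]
L=np.array(L)/1000; P=(np.array(P)+.5)/[1.5605,2.7]-.5
W=np.array([ray(m,p,.056)[:2] for p in P])
def T(v,l): c,s=np.cos(v[2]),np.sin(v[2]); return v[:2]+np.array(l)@np.array([[c,s],[-s,c]])
r=least_squares(lambda v:(T(v,L)-W).ravel(),[.56,-.06,0]); v=r.x
if __name__=="__main__":
    print("pose",v[:2].round(4),np.degrees(v[2]).round(2),"rms",np.sqrt((r.fun**2).mean()).round(4)); print((r.fun.reshape(-1,2)*1000).round(1).tolist())
    for k,(l,rr,x) in y.items(): print(k,T(v,[x/1000,(l+rr)/2000]).round(4))
    print("knob",T(v,[-.075,0]), ray(m,(457/1.5605,520/2.7),.106), "tip pred x",T(v,[.178,0]))
E
python3 fit.py
```

```text
pose [ 0.5663 -0.0642] 0.58 rms 0.0009
[[0.1, -0.6], [0.3, -1.3], [0.2, 0.5], [0.6, 0.9], [-0.7, -0.1], [-0.5, -1.9], [0.5, 0.9], [0.2, 1.1], [-1.1, -1.2], [-0.1, -2.3], [0.9, 1.7], [0.8, -0.1], [-1.3, 0.0], [-1.3, 0.8], [0.6, 0.6], [0.7, 0.8]]
60 [ 0.567  -0.1322]
120 [ 0.5659 -0.0262]
100 [ 0.6548 -0.1113]
80 [ 0.6537 -0.0053]
knob [ 0.49128284 -0.064987  ] [ 0.48866844 -0.06482853  0.106     ] tip pred x [ 0.74426986 -0.06242419]
```

arm_command:
  increments: "0 0 -48 0 0; 0 -8 -96 0 0; 0 -15 -144 0 0; 0 -22 -192 0 0; 0 -30 -240 0 0"

```text
t: 9.65
tool_pos: [0.4697, 0.225, 0.2874]
orientation: [3.141, 0.001, -0.002]
force: [1.6, -1.2, 0.9]
opening: 0.0928
gripper_force: 0.0
```

arm_command:
  increments: "0 0 -48 0 0; 0 0 -96 0 0; 0 0 -106 0 0; 0 0 -106 0 0; 0 0 -106 0 0"

```text
t: 10.15
tool_pos: [0.4704, 0.3286, 0.2877]
orientation: [3.14, 0.002, -0.002]
force: [-0.2, -0.2, -0.2]
opening: 0.0928
gripper_force: 0.0
```

```bash
cat > look.py <<'E'
from h import *
import sys
m=model("wrist"); s=robot.read_state(); im=robot.read_camera("wrist")
cv2.imwrite("pics/"+sys.argv[1]+".png",im); np.save("m_"+sys.argv[1]+".npy",m,allow_pickle=True)
print("t",s["t"],s["tool_pos"].round(4),"yaw",yaw(s).round(2),"q6",s["q"][5].round(2))
# cup = dark ring inside; use top-face grey blob
g=im.max(2); sat=im.max(2).astype(int)-im.min(2)
mask=((g<110)&(sat<25)).astype(np.uint8)
n,l,st,c=cv2.connectedComponentsWithStats(mask)
E
python3 look.py w4
python3 - <<'E'
from h import *
im=cv2.imread("pics/w4.png"); cv2.imwrite("pics/w4b.png",cv2.resize(im[:230],None,fx=1.56,fy=2.6,interpolation=cv2.INTER_CUBIC))
E
```

```text
t 10.15 [0.4704 0.3286 0.2877] yaw -89.92 q6 2.09
```

View pics/w4b.png

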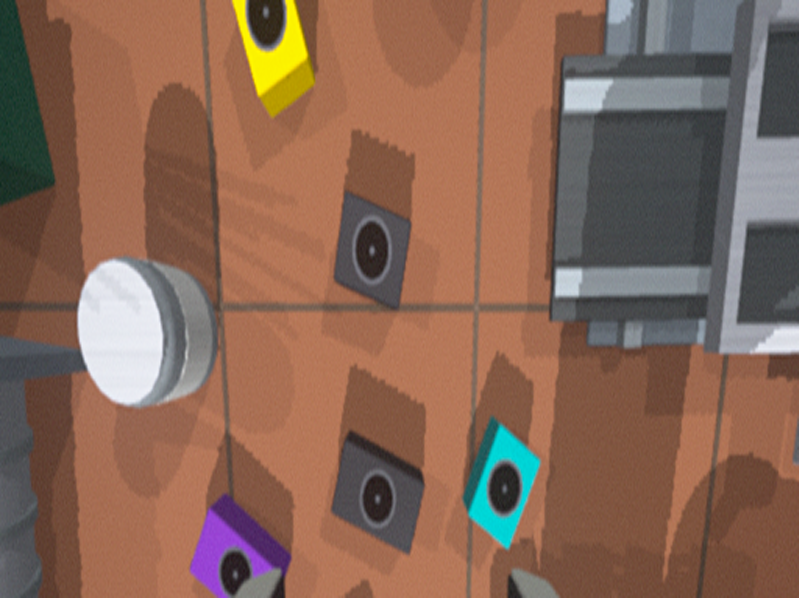

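The 60 mould's cup is at crop (373,250) and the 80's is at (378,498); both are dark graphite. The yellow, turquoise and purple blocks are the look-alikes.

```bash
cat >> h.py <<'E'
def face(m,pts,fx,fy,x0=0,y0=0,z=.04):
    w=np.array([ray(m,((x+.5)/fx-.5+x0,(y+.5)/fy-.5+y0),z)[:2] for x,y in pts])*1000
    r=cv2.minAreaRect(w[1:].astype(np.float32)); e=[w[2]-w[1],w[3]-w[2],w[4]-w[3],w[1]-w[4]]
    print("cup",w[0].round(1),"mid",w[1:].mean(0).round(1),[(np.linalg.norm(q).round(1),(np.degrees(np.arctan2(q[1],q[0]))%180).round(1)) for q in e])
E
python3 - <<'E'
from h import *
m=np.load("m_w4.npy",allow_pickle=True).item()
face(m,[(373,250),(346,192),(410,221),(400,307),(334,280)],1.5605,2.6)
face(m,[(378,498),(345,452),(424,487),(411,552),(332,510)],1.5605,2.6)
go(.4405,.3395,.12,68)
E
```

```text
cup [578.4 348.2] mid [578.  348.6] [(np.float64(56.6), np.float64(75.8)), (np.float64(43.8), np.float64(168.8)), (np.float64(59.7), np.float64(76.7)), (np.float64(44.7), np.float64(164.7))]
cup [444.9 345.1] mid [443.3 345. ] [(np.float64(76.8), np.float64(74.8)), (np.float64(40.5), np.float64(162.8)), (np.float64(79.6), np.float64(71.6)), (np.float64(36.1), np.float64(158.3))]
shift [-30.1 -11.5 168.1] turn rad 0.384 n50 3.4 q6 2.09 t 10.2
```

arm_command:
  increments: "0 -14 -7 30 0.14; 0 -28 -14.5 70 0.28; 0 -28 -14.5 110 0.31; 0 -28 -14.5 137 0.31; 0 -28 -14.5 137 0.31"

```text
t: 10.7
tool_pos: [0.4401, 0.3408, 0.1469]
orientation: [3.098, -0.485, -0.009]
force: [-0.0, -0.7, 0.4]
opening: 0.0928
gripper_force: 0.0
```

arm_command:
  increments: "0 0 0 0 0; 0 0 0 0 0"

```text
t: 10.9
tool_pos: [0.4441, 0.3443, 0.1543]
orientation: [-3.102, 0.484, -0.005]
force: [0.2, 0.9, -0.3]
opening: 0.0929
gripper_force: 0.0
```

```bash
python3 look.py w5
python3 - <<'E'
from h import *
im=cv2.imread("pics/w5.png"); cv2.imwrite("pics/w5b.png",cv2.resize(im[100:300,80:430],None,fx=2.2,fy=2.2,interpolation=cv2.INTER_CUBIC))
m=np.load("m_w5.npy",allow_pickle=True).item()
for p in ((.4425,.343,.04),(.4405,.341,.04),(.445,.345,.04)): print((proj(m,p)-[80,100])*2.2)
E
```

```text
t 10.9 [0.4441 0.3443 0.1543] yaw -107.72 q6 2.45
[386.5700466  218.13830603]
[392.19740802 220.94326847]
[380.58660633 214.29214799]
```

View pics/w5b.png

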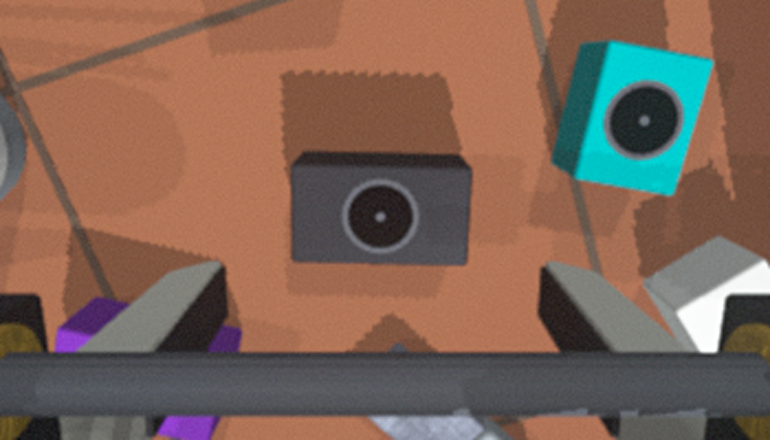

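The 80 mould lies centred between the open fingers, with its cup at (380,216) against a finger mid-line at 382. I'll descend and grip it lengthwise.

arm_command:
  increments: "0 0 -1 40 0.02; 0 0 -1 80 0.02; 0 0 -1 105 0.02; 0 0 -1 112 0.02; 0 0 -1 112 0.02"

```text
t: 11.45
tool_pos: [0.443, 0.3452, 0.0401]
orientation: [3.099, -0.513, -0.0]
force: [-0.3, 0.6, 0.1]
opening: 0.0929
gripper_force: 0.0
```

arm_command:
  increments: "1 0 0 0 0; 1 0 0 0 0; 1 0 0 0 0; 1 0 0 0 0; 1 0 0 0 0"

```text
t: 11.95
tool_pos: [0.4443, 0.3461, 0.0421]
orientation: [-3.097, 0.513, -0.005]
force: [-0.5, -0.6, 7.2]
opening: 0.0797
gripper_force: 40.0
```

arm_command:
  increments: "1 0 0 -30 0; 1 0 0 -75 0; 1 0 0 -120 0; 1 0 0 -160 0; 1 0 0 -160 0"

```text
t: 12.45
tool_pos: [0.4461, 0.3474, 0.2082]
orientation: [-3.091, 0.512, -0.015]
force: [0.0, 0.5, -1.1]
opening: 0.08
gripper_force: 40.0
```

Run:
```python
from h import *
s=robot.read_state();print(s["opening"],s["tool_pos"],yaw(s)); go(.6537-.004,-.0053,.2,90.6)
```

```text
0.08002428511551402 [0.44607313 0.34741499 0.2082038 ] -108.7946695419435
shift [306.4 268.4   7.9] turn rad -0.339 n50 8.1 q6 2.47 t 12.45
```

arm_command:
  increments: "1 36 30 0 0; 1 74 63 0 0; 1 112 95 0 0; 1 150 128 0 0; 1 190 161 0 0"

```text
t: 12.95
tool_pos: [0.5698, 0.1316, 0.1991]
orientation: [3.099, -0.513, -0.001]
force: [0.8, 1.0, -2.6]
opening: 0.0797
gripper_force: 40.0
```

arm_command:
  increments: "1 36 31 0 -0.11; 1 72 61 10 -0.22; 1 100 85 20 -0.34; 1 121 103 40 -0.34; 1 121 103 60 -0.34"

```text
t: 13.45
tool_pos: [0.6521, -0.0071, 0.1386]
orientation: [3.14, 0.013, 0.002]
force: [-0.0, 1.3, -2.7]
opening: 0.0797
gripper_force: 40.0
```

arm_command:
  increments: "1 0 0 14 0; 1 0 0 14 0; 1 0 0 14 0; 1 0 0 14 0"

```text
t: 13.85
tool_pos: [0.6516, -0.0024, 0.1272]
orientation: [3.141, 0.02, 0.003]
force: [0.2, 0.7, -1.9]
opening: 0.0794
gripper_force: 40.0
```

```bash
python3 look.py w6
python3 - <<'E'
from h import *
im=cv2.imread("pics/w6.png"); cv2.imwrite("pics/w6b.png",cv2.resize(im[60:260,80:430],None,fx=2.2,fy=2.2,interpolation=cv2.INTER_CUBIC))
m=np.load("m_w6.npy",allow_pickle=True).item(); go(.652,-.0053,.125,90.6)
E
```

```text
t 13.85 [ 0.6516 -0.0024  0.1272] yaw -89.27 q6 1.48
shift [0.3 2.8 2.4] turn rad 0.002 n50 0.1 q6 1.48 t 13.9
```

View pics/w6b.png

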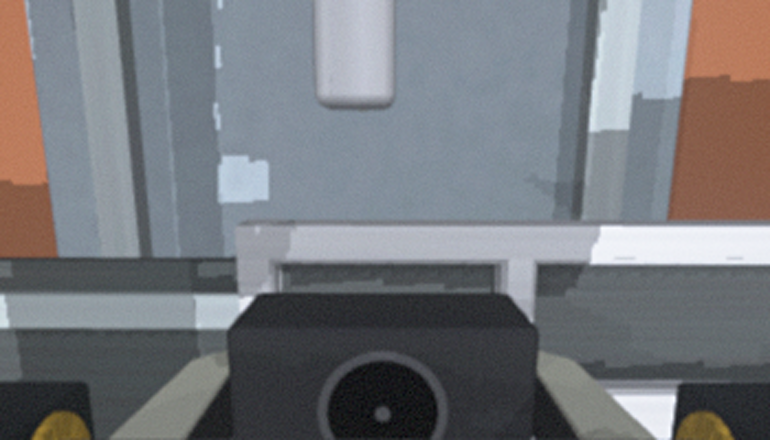

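The held mould's lower front edge is at row 294 (columns 260–506). The pocket's far rim is at row 262 (columns 279–500). So I shift 2.4 mm forward and 2.7 mm right, then lower.

arm_command:
  increments: "1 2.4 2.7 0 0; 1 2.4 2.7 10 0; 1 2.4 2.7 22 0; 1 2.4 2.7 28 0; 1 2.4 2.7 28 0"

```text
t: 14.4
tool_pos: [0.652, -0.0057, 0.0952]
orientation: [-3.141, -0.018, 0.005]
force: [-0.9, -0.4, -2.0]
opening: 0.0799
gripper_force: 40.0
```

arm_command:
  increments: "1 0 0 3 0; 1 0 0 6 0; 1 0 0 9 0; 1 0 0 12 0; 1 0 0 12 0"

```text
t: 14.9
tool_pos: [0.6552, -0.0058, 0.0881]
orientation: [-3.141, -0.018, -0.007]
force: [-0.1, 1.0, 5.6]
opening: 0.0796
gripper_force: 40.0
```

arm_command:
  increments: "0 0 0 0 0; 0 0 0 0 0; 0 0 0 0 0; 0 0 0 -20 0; 0 0 0 -60 0"

```text
t: 15.4
tool_pos: [0.6501, -0.0055, 0.1414]
orientation: [-3.141, -0.019, 0.014]
force: [0.7, -0.2, -0.4]
opening: 0.0932
gripper_force: 0.0
```

arm_command:
  increments: "0 -30 0 -45 0; 0 -70 0 -90 0; 0 -100 0 -130 0; 0 -100 0 -130 0; 0 -100 0 -130 0"

```text
t: 15.9
tool_pos: [0.5539, -0.0071, 0.2787]
orientation: [3.141, 0.018, 0.009]
force: [0.4, 0.6, -0.7]
opening: 0.093
gripper_force: 0.0
```

```bash
python3 look.py w7
python3 - <<'E'
from h import *
im=cv2.imread("pics/w7.png"); cv2.imwrite("pics/w7b.png",cv2.resize(im[:220],None,fx=1.5605,fy=2.7,interpolation=cv2.INTER_CUBIC))
t=robot.read_camera("top"); cv2.imwrite("pics/top3.png",t)
for b in blobs(t,model("top"),0.04):
    if 40<b[2][0]<60 and b[2][1]<130 and b[1][0]<650: print(*b)
E
```

```text
t 15.9 [ 0.5539 -0.0071  0.2787] yaw -89.33 q6 1.45
[220.1 162.4] [608.  132.5] [41.7 74. ] 177.1 200
[348.8 168.2] [ 582.  -343.5] [ 53.7 122. ] 68.6 440
[162.9 172.6] [571.2 344.5] [50.8 67.2] 75.3 219
[346.  206.8] [ 438.3 -328.5] [ 45.3 106.1] 120.2 344
```

View pics/w7b.png

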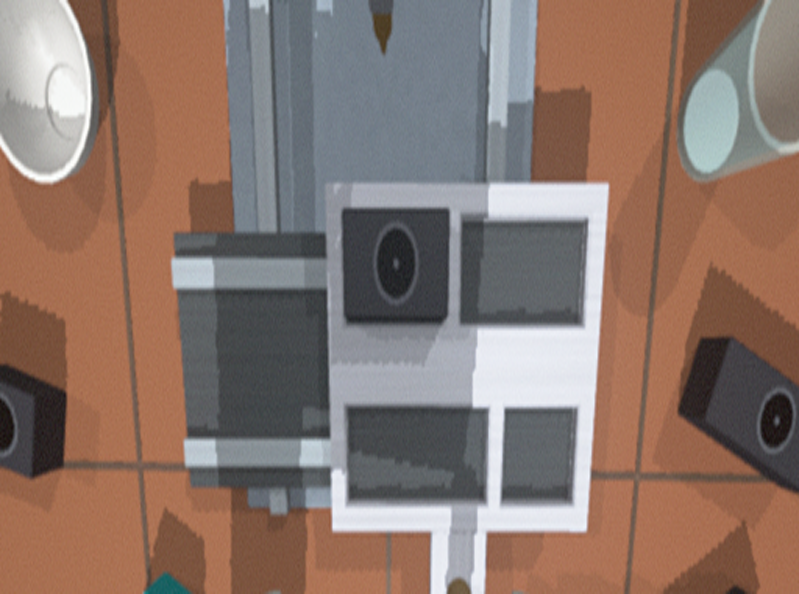

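The 80 mould is seated flat in its pocket, with its cup at (396,263). The pointer tip is visible at (383,52).

```bash
cat >> h.py <<'E'
def cups(im,m,z,dbg=True):
    g=cv2.cvtColor(im,cv2.COLOR_BGR2GRAY); out=[]
    for thr in (24,30,36,42,48):
        mask=(g<thr).astype(np.uint8)
        cs,h=cv2.findContours(mask,cv2.RETR_CCOMP,cv2.CHAIN_APPROX_NONE)
        for c in cs:
            a=cv2.contourArea(c)
            if a<60 or len(c)<10: continue
            e=cv2.fitEllipse(c); r=a/(np.pi*e[1][0]*e[1][1]/4+1e-9)
            if .9<r<1.1 and e[1][1]/e[1][0]<1.35: out.append((thr,np.round(e[0],1),np.round(e[1],1),(ray(m,e[0],z)[:2]*1000).round(1)))
    return out
E
python3 - <<'E'
from h import *
for n,z in (("w4",.04),("w5",.04),("w7",.04)):
    m=np.load(f"m_{n}.npy",allow_pickle=True).item(); im=cv2.imread(f"pics/{n}.png"); print(n)
    for c in cups(im,m,z): print(*c)
m=np.load("m_w7.npy",allow_pickle=True).item(); f=lambda x,y,z: ray(m,((x+.5)/1.5605-.5,(y+.5)/2.7-.5),z)
print("tip",f(383,52,.098),"cup80",f(396,263,.086),f(396,263,.04),"mould120 cup",f(777,420,.04))
from fit import v,T
print("fit80",T(v,[.088,.058]),"tip in stand",T([0,0,-v[2]],f(383,52,.098)[:2]-v[:2]))
E
```

```text
w4
42 [ 47.1 265.1] [10.4 12.6] [324.2 656.1]
42 [150.1 219.5] [13.5 15.8] [400.7 485.3]
42 [241.7 191.4] [15.5 16.3] [444.7 345.6]
42 [323.1 187.3] [15.6 16.6] [451.  225.4]
48 [149.8 219.5] [13.6 16.6] [400.7 485.8]
48 [241.6 191.2] [16. 17.] [445.  345.8]
48 [323.  187.3] [15.9 17.4] [450.9 225.6]
48 [238.   95.7] [18.2 19.3] [578.5 349.3]
48 [170.1   6.9] [17.  21.4] [684.6 433.7]
w5
36 [252.3 197.1] [23.7 25.7] [445.5 345.6]
42 [252.4 197.8] [25.5 26.8] [444.8 345.7]
42 [372.3 154.3] [26.4 29.2] [450.8 225.2]
42 [201.2  56.7] [30.3 33.5] [578.8 349.2]
48 [252.5 197.9] [26.1 27.2] [444.7 345.6]
48 [372.2 154.2] [26.8 29.8] [450.9 225.3]
48 [201.2  56.8] [30.7 33.9] [578.8 349.3]
w7
30 [497.3 155.1] [15.2 19.3] [ 587.8 -348.7]
36 [497.2 155.2] [16.1 20. ] [ 587.6 -348.5]
42 [497.2 155.1] [16.2 20.7] [ 587.8 -348.5]
42 [253.3  96.9] [21.7 23. ] [661.3  -5.8]
48 [497.2 155.1] [16.6 21. ] [ 587.7 -348.5]
48 [253.3  96.9] [22.4 23.9] [661.3  -5.8]
tip [0.73324318 0.00338512 0.098     ] cup80 [ 0.65613007 -0.0062938   0.086     ] [ 0.66099493 -0.0062686   0.04      ] mould120 cup [ 0.58757621 -0.34927381  0.04      ]
fit80 [ 0.65368695 -0.00533883] tip in stand [0.16764052 0.06591762]
```

arm_command:
  increments: "0 6 -46 10 -0.14; 0 12 -92 25 -0.28; 0 18 -138 40 -0.42; 0 24 -184 60 -0.56; 0 29 -230 75 -0.70"

```text
t: 16.5
tool_pos: [0.5786, 0.2249, 0.1957]
orientation: [-2.941, -1.103, 0.008]
force: [0.7, -0.7, 0.8]
opening: 0.0931
gripper_force: 0.0
```

arm_command:
  increments: "0 27 -32 10 -0.14; 0 54 -63 25 -0.28; 0 82 -95 40 -0.42; 0 82 -95 45 -0.56; 0 82 -95 45 -0.61"

```text
t: 17.0
tool_pos: [0.5772, 0.3497, 0.1491]
orientation: [-2.471, -1.937, 0.013]
force: [-0.2, 0.9, 0.1]
opening: 0.0932
gripper_force: 0.0
```

arm_command:
  increments: "0 0 0 0 0; 0 0 0 0 0; 0 0 0 0 0"

```text
t: 17.3
tool_pos: [0.5796, 0.3485, 0.1546]
orientation: [-2.482, -1.926, 0.002]
force: [0.8, -0.2, 0.4]
opening: 0.0927
gripper_force: 0.0
```

```bash
python3 look.py w8
python3 - <<'E'
from h import *
n="w8"; m=np.load(f"m_{n}.npy",allow_pickle=True).item(); im=cv2.imread(f"pics/{n}.png")
for c in cups(im,m,.04): print(*c)
for b in blobs(im,m,.04,80,500): print(*b)
go(.5786,.3493,.039,166)
E
```

```text
t 17.3 [0.5796 0.3485 0.1546] yaw -14.38 q6 0.72
30 [168.4 328.2] [18.4 22.8] [450.2 225.2]
36 [251.4 196.6] [25.2 25.9] [578.1 349.1]
42 [251.3 196.7] [25.6 27. ] [578.1 349.1]
48 [251.3 196.7] [26.2 27.1] [578. 349.]
[347.3  77. ] [687.5 433.3] [27.3 28.1] 79.6 845
[ 21.1 103.5] [398.6 484.7] [28. 28.] 129.9 802
[ 60.5 120.1] [426.2 460.8] [23.  63.4] 58.1 1585
[251.7 190.9] [578.8 351.8] [45.5 62.4] 75.6 1755
[251.3 196.7] [578.2 349. ] [28.2 28.3] 119.0 647
[248.8 318.3] [550.4 224.8] [202.1 606. ] 165.6 47544
shift [  0.6  -1.2 116.1] turn rad -0.006 n50 2.3 q6 0.72 t 17.35
```

arm_command:
  increments: "0 0 -0.5 40 0; 0 0 -0.5 80 0; 0 0 -0.5 108 0; 0 0 -0.5 115 0; 0 0 -0.5 115 0"

```text
t: 17.85
tool_pos: [0.5784, 0.3483, 0.0396]
orientation: [-2.48, -1.927, 0.004]
force: [-0.6, -1.0, 0.5]
opening: 0.0929
gripper_force: 0.0
```

arm_command:
  increments: "1 0 0 0 0; 1 0 0 0 0; 1 0 0 0 0; 1 0 0 0 0; 1 0 0 0 0"

```text
t: 18.35
tool_pos: [0.5794, 0.3492, 0.0413]
orientation: [2.48, 1.928, 0.001]
force: [0.3, -1.2, -0.5]
opening: 0.0573
gripper_force: 0.0
```

arm_command:
  increments: "1 0 0 0 0; 1 0 0 0 0; 1 0 0 0 0; 1 0 0 0 0; 1 0 0 0 0"

```text
t: 18.85
tool_pos: [0.579, 0.349, 0.0407]
orientation: [-2.48, -1.928, 0.0]
force: [-2.2, 0.0, 3.1]
opening: 0.0453
gripper_force: 40.0
```

arm_command:
  increments: "1 0 0 -30 0; 1 0 0 -75 0; 1 0 0 -120 0; 1 0 0 -160 0; 1 0 0 -160 0"

```text
t: 19.35
tool_pos: [0.5826, 0.3506, 0.209]
orientation: [2.478, 1.927, 0.019]
force: [0.7, 0.5, -0.8]
opening: 0.0459
gripper_force: 40.0
```

Run:
```python
from h import *
s=robot.read_state();print(s["opening"],s["tool_pos"],yaw(s)); go(.567,-.1322,.2,0.58)
```

```text
0.04592556868649738 [0.58256623 0.3506102  0.20904507] -14.271635345015227
shift [-471.8  103.8    6.2] turn rad -0.259 n50 9.7 q6 0.72 t 19.35
```

arm_command:
  increments: "1 -44 10 0 0; 1 -89 20 0 0; 1 -134 31 0 0; 1 -180 41 0 0; 1 -226 52 0 0"

```text
t: 19.85
tool_pos: [0.5728, 0.1153, 0.1989]
orientation: [-2.479, -1.928, 0.003]
force: [1.2, -0.0, -2.1]
opening: 0.0461
gripper_force: 40.0
```

arm_command:
  increments: "1 -46 10 0 0; 1 -92 20 0 -0.06; 1 -138 31 0 -0.13; 1 -184 42 10 -0.20; 1 -230 53 20 -0.26"

```text
t: 20.35
tool_pos: [0.5678, -0.1207, 0.1793]
orientation: [-2.206, -2.236, 0.001]
force: [0.5, 0.7, -3.2]
opening: 0.0457
gripper_force: 40.0
```

arm_command:
  increments: "1 -13 6 30 0; 1 -13 6 50 0; 1 -13 6 55 0; 1 -13 6 55 0; 1 -13 6 55 0"

```text
t: 20.85
tool_pos: [0.5751, -0.1314, 0.1263]
orientation: [2.208, 2.234, 0.001]
force: [1.0, -0.5, -1.6]
opening: 0.0456
gripper_force: 40.0
```

```bash
python3 look.py w9
python3 - <<'E'
from h import *
im=cv2.imread("pics/w9.png"); cv2.imwrite("pics/w9b.png",cv2.resize(im[60:260,80:430],None,fx=2.2,fy=2.2,interpolation=cv2.INTER_CUBIC))
m=np.load("m_w9.npy",allow_pickle=True).item(); go(.567,-.1322,.125,.58)
for c in cups(im,m,.086): print(*c)
for p in ((.567,-.1322),): 
    for a,b in ((.0245,.0315),(-.0245,.0315)):print("rim60",(proj(m,(p[0]+a-.01*b,p[1]+b+.01*a,.056))-[80,60])*2.2)
E
```

```text
t 20.85 [ 0.5751 -0.1314  0.1263] yaw 0.67 q6 -0.32
shift [-0.7 -8.5  1.9] turn rad 0.002 n50 0.2 q6 -0.32 t 20.9
30 [253.5 248.7] [ 9.4 10.9] [ 575.8 -151.3]
30 [390.4  26.6] [10.4 11. ] [656.7  -5.4]
36 [253.4 248.4] [9.1 9.6] [ 575.8 -151.1]
36 [390.5  26.4] [44.2 53.3] [656.7  -5.3]
36 [390.6  26.7] [ 9.2 10.7] [656.8  -5.5]
42 [253.4 248.5] [8.8 9.1] [ 575.8 -151.1]
42 [390.4  26.3] [44.9 53.8] [656.7  -5.2]
42 [390.5  26.9] [ 8.6 10.4] [656.7  -5.5]
48 [390.4  26.3] [45.4 54.1] [656.7  -5.2]
48 [390.5  26.8] [8.5 9.6] [656.8  -5.5]
rim60 [425.58212012 249.32430293]
rim60 [289.75530919 249.23995304]
```

View pics/w9b.png

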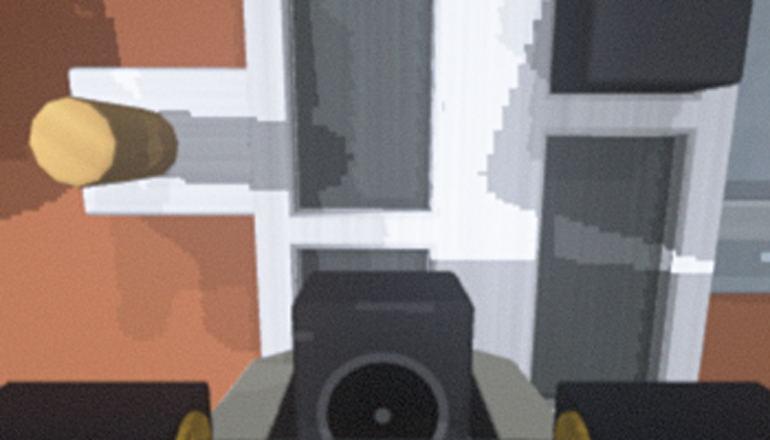

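The held 60 mould's lower edge spans columns 308–455 at row 271. The pocket's left rim spans columns 295–430 at row 245. I correct by 7 mm towards the robot and 1.8 mm left, then lower.

arm_command:
  increments: "1 1.8 -7 0 0; 1 1.8 -7 10 0; 1 1.8 -7 20 0; 1 1.8 -7 26 0; 1 1.8 -7 26 0"

```text
t: 21.4
tool_pos: [0.5665, -0.1296, 0.0977]
orientation: [-2.207, -2.232, 0.002]
force: [-0.1, -0.4, -2.7]
opening: 0.0456
gripper_force: 40.0
```

arm_command:
  increments: "1 0 0 3 0; 1 0 0 6 0; 1 0 0 9 0; 1 0 0 12 0; 1 0 0 13 0"

```text
t: 21.9
tool_pos: [0.5677, -0.13, 0.0866]
orientation: [-2.209, -2.234, -0.0]
force: [-2.3, 0.9, 3.6]
opening: 0.0453
gripper_force: 40.0
```

arm_command:
  increments: "1 0 0 0 0; 1 0 0 0 0; 1 0 0 0 0"

```text
t: 22.2
tool_pos: [0.5677, -0.1301, 0.0866]
orientation: [2.209, 2.234, 0.0]
force: [0.5, -0.2, -2.6]
opening: 0.0456
gripper_force: 40.0
```

arm_command:
  increments: "0.3 0 0 0 0; 0.3 0 0 0 0; 0.3 0 0 0 0; 0.3 0 0 -20 0; 0.3 0 0 -65 0"

```text
t: 22.7
tool_pos: [0.5646, -0.1291, 0.1477]
orientation: [-2.204, -2.228, 0.006]
force: [0.7, -0.9, 0.4]
opening: 0.0649
gripper_force: 0.0
```

arm_command:
  increments: "0 -44 4 -5 0.08; 0 -88 8 -5 0.16; 0 -132 12 -5 0.24; 0 -176 16 -5 0.32; 0 -219 17.4 -5 0.378"

```text
t: 23.2
tool_pos: [0.5877, -0.3507, 0.1569]
orientation: [2.592, 1.774, 0.001]
force: [0.7, -0.5, 0.4]
opening: 0.0925
gripper_force: 0.0
```

arm_command:
  increments: "0 0 0 0 0; 0 0 0 0 0; 0 0 0 0 0"

```text
t: 23.5
tool_pos: [0.5875, -0.3479, 0.1565]
orientation: [-2.588, -1.78, -0.0]
force: [0.1, 1.0, -0.2]
opening: 0.0927
gripper_force: 0.0
```

```bash
python3 look.py w10
python3 - <<'E'
from h import *
n="w10"; m=np.load(f"m_{n}.npy",allow_pickle=True).item(); im=cv2.imread(f"pics/{n}.png")
for c in cups(im,m,.04): print(*c)
for b in blobs(im,m,.04,80,500): print(*b)
go(.5877,-.3485,.039,-21)
E
```

```text
t 23.5 [ 0.5875 -0.3479  0.1565] yaw -20.97 q6 -0.24
36 [253.  196.1] [24.9 25.9] [ 587.8 -347.4]
42 [253.  196.2] [25.7 26.4] [ 587.7 -347.5]
48 [460.6 272.4] [ 9.5 12.2] [ 763.5 -504.6]
48 [113.7 232. ] [22.2 24.4] [ 441.5 -331.7]
48 [252.9 196.2] [26.1 26.7] [ 587.7 -347.4]
[494.3 127.2] [ 819.6 -368.1] [18.  91.7] 89.9 1597
[256.  228.4] [ 585.1 -354.8] [ 44.7 102.1] 68.9 1268
[123.5 203.5] [ 464.9 -308.3] [20.3 80. ] 119.4 1380
[252.9 196.3] [ 587.5 -347.9] [27.7 27.7] 113.5 626
[112.8 231.4] [ 440.7 -330.8] [27.4 27.6] 128.8 545
[249.7 318.6] [ 544.3 -468.5] [203.2 609.7] 159.0 47885
shift [ -0.9   0.4 117.6] turn rad 0.001 n50 2.4 q6 -0.24 t 23.55
```

arm_command:
  increments: "0 0 0 40 0; 0 0 0 80 0; 0 0 0 109 0; 0 0 0 116 0; 0 0 0 116 0"

```text
t: 24.05
tool_pos: [0.5869, -0.3472, 0.0396]
orientation: [-2.586, -1.779, 0.001]
force: [-0.4, 0.8, -0.1]
opening: 0.093
gripper_force: 0.0
```

arm_command:
  increments: "1 0 0 0 0; 1 0 0 0 0; 1 0 0 0 0; 1 0 0 0 0; 1 0 0 0 0"

```text
t: 24.55
tool_pos: [0.5877, -0.3491, 0.0413]
orientation: [2.589, 1.778, 0.0]
force: [-0.1, -0.8, -0.5]
opening: 0.0576
gripper_force: 0.0
```

arm_command:
  increments: "1 0 0 0 0; 1 0 0 0 0; 1 0 0 0 0; 1 0 0 0 0; 1 0 0 0 0"

```text
t: 25.05
tool_pos: [0.5873, -0.3489, 0.0407]
orientation: [-2.589, -1.779, 0.0]
force: [-0.7, 0.7, 2.4]
opening: 0.046
gripper_force: 40.0
```

arm_command:
  increments: "1 0 0 -30 0; 1 0 0 -75 0; 1 0 0 -120 0; 1 0 0 -120 0; 1 0 0 -120 0"

```text
t: 25.55
tool_pos: [0.588, -0.3492, 0.1612]
orientation: [2.588, 1.778, 0.001]
force: [1.1, 0.3, -5.6]
opening: 0.0459
gripper_force: 40.0
```

Run:
```python
from h import *
s=robot.read_state();print(s["opening"],s["tool_pos"],yaw(s)); go(.567,-.0242,.16,.58)
```

```text
0.045884981646702794 [ 0.58802419 -0.34917921  0.16124256] -21.025850106171546
shift [ 295.8 -136.2    0.8] turn rad -0.377 n50 6.5 q6 -0.24 t 25.55
```

arm_command:
  increments: "1 40 -18 0 0; 1 83 -38 0 0; 1 126 -58 0 0; 1 168 -78 0 0; 1 210 -97 0 0"

```text
t: 26.05
tool_pos: [0.5697, -0.1156, 0.1566]
orientation: [-2.586, -1.776, 0.006]
force: [1.3, 0.8, -4.8]
opening: 0.0458
gripper_force: 40.0
```

arm_command:
  increments: "1 42 -19 0 -0.12; 1 83 -38 0 -0.25; 1 83 -38 10 -0.377; 1 83 -38 25 -0.377; 1 83 -38 35 -0.377"

```text
t: 26.55
tool_pos: [0.5644, -0.0269, 0.1215]
orientation: [-2.212, -2.225, 0.005]
force: [0.3, 0.0, -5.8]
opening: 0.0458
gripper_force: 40.0
```

arm_command:
  increments: "1 0 0 0 0; 1 0 0 0 0; 1 0 0 0 0; 1 0 0 0 0"

```text
t: 26.95
tool_pos: [0.5672, -0.0275, 0.1264]
orientation: [2.211, 2.23, 0.001]
force: [-0.1, -0.2, -5.0]
opening: 0.0459
gripper_force: 40.0
```

```bash
python3 look.py w11
cat > edge.py <<'E'
from h import *
import sys
n=sys.argv[1]; im=cv2.imread(f"pics/{n}.png"); g=cv2.cvtColor(im,cv2.COLOR_BGR2GRAY)
print("col245-262 rows140-205",g[140:205,245:262].mean(1).round().astype(int).tolist())
for r in [int(a) for a in sys.argv[2:]]: print("row",r,"cols195-310",g[r-1:r+2,195:310].mean(0).round().astype(int).tolist())
E
python3 edge.py w11 175 179 190
```

```text
t 26.95 [ 0.5672 -0.0275  0.1264] yaw 0.49 q6 -0.15
col245-262 rows140-205 [86, 87, 88, 87, 87, 86, 86, 86, 86, 86, 84, 84, 83, 84, 83, 83, 81, 82, 81, 82, 81, 81, 80, 79, 80, 79, 79, 78, 77, 78, 77, 75, 77, 76, 75, 74, 74, 75, 73, 72, 73, 73, 72, 72, 72, 71, 72, 71, 71, 71, 70, 70, 70, 70, 69, 70, 70, 69, 70, 69, 70, 69, 69, 70, 67]
row 175 cols195-310 [165, 164, 159, 155, 153, 154, 152, 149, 147, 178, 244, 254, 253, 254, 255, 207, 103, 69, 72, 80, 78, 79, 80, 78, 78, 78, 78, 79, 76, 79, 76, 79, 77, 76, 77, 75, 78, 75, 77, 76, 75, 76, 77, 75, 75, 75, 74, 76, 75, 75, 72, 77, 77, 74, 74, 75, 74, 73, 76, 75, 74, 74, 76, 76, 74, 76, 74, 74, 74, 76, 76, 76, 76, 78, 77, 74, 75, 76, 76, 77, 74, 77, 77, 77, 79, 78, 76, 79, 77, 78, 77, 78, 78, 79, 78, 80, 79, 78, 74, 66, 121, 220, 235, 231, 232, 231, 231, 230, 230, 230, 230, 230, 232, 234, 230]
row 179 cols195-310 [160, 163, 163, 164, 159, 154, 153, 150, 147, 167, 233, 254, 253, 251, 250, 223, 123, 67, 72, 78, 78, 80, 77, 77, 77, 79, 78, 79, 78, 77, 77, 76, 75, 76, 76, 77, 76, 72, 77, 74, 74, 75, 74, 74, 74, 76, 74, 73, 74, 72, 74, 74, 74, 73, 71, 73, 72, 72, 72, 71, 70, 76, 73, 73, 74, 70, 70, 76, 72, 75, 73, 72, 73, 73, 74, 74, 76, 75, 76, 73, 74, 75, 74, 77, 74, 77, 74, 76, 77, 76, 77, 79, 74, 79, 76, 76, 76, 77, 71, 63, 122, 220, 233, 232, 231, 231, 231, 229, 229, 229, 228, 231, 232, 232, 230]
row 190 cols195-310 [162, 161, 163, 161, 162, 155, 153, 151, 151, 149, 189, 246, 250, 249, 251, 250, 168, 80, 65, 74, 78, 75, 78, 76, 77, 76, 76, 76, 75, 76, 72, 76, 77, 74, 75, 75, 75, 74, 75, 73, 72, 75, 72, 73, 73, 72, 72, 74, 70, 70, 70, 70, 71, 71, 71, 70, 69, 73, 73, 70, 70, 71, 70, 67, 72, 69, 72, 69, 71, 69, 69, 72, 70, 71, 70, 71, 74, 72, 70, 73, 70, 72, 71, 73, 72, 72, 72, 73, 73, 74, 73, 75, 73, 72, 73, 76, 75, 72, 65, 78, 147, 223, 233, 232, 230, 230, 230, 230, 229, 227, 229, 231, 233, 231, 231]
```

Run:
```python
from h import *
im=cv2.imread("pics/w11.png"); g=cv2.cvtColor(im,cv2.COLOR_BGR2GRAY)
cv2.imwrite("pics/w11b.png",cv2.resize(im[60:200,150:360],None,fx=3.6,fy=4,interpolation=cv2.INTER_CUBIC))
print(g[95:150,245:262].mean(1).round().astype(int).tolist())
```

```text
[245, 245, 245, 245, 243, 237, 234, 234, 235, 235, 235, 235, 234, 234, 235, 234, 234, 243, 252, 253, 253, 253, 253, 253, 252, 252, 252, 252, 252, 253, 253, 253, 253, 251, 240, 237, 216, 140, 127, 133, 117, 85, 76, 80, 85, 86, 87, 88, 87, 87, 86, 86, 86, 86, 86]
```

View pics/w11b.png

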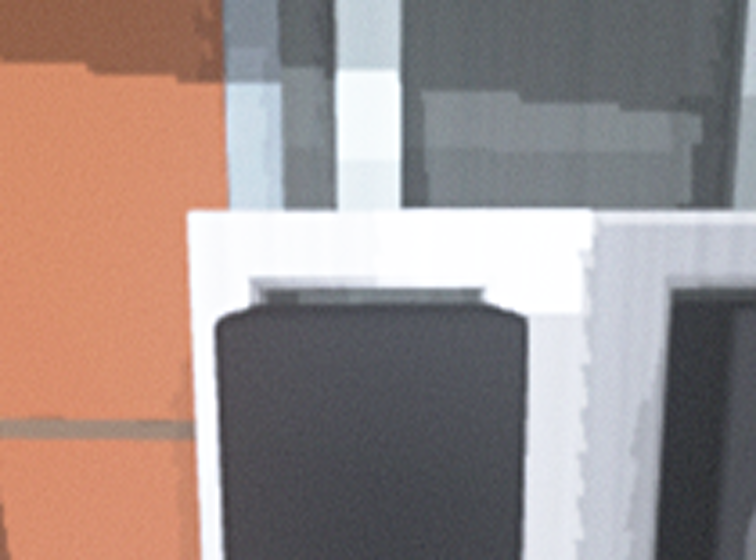

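The pocket's left rim is at row 278 (columns 250–487) and the mould's lower edge at row 305. The fit needs only about 1.1 mm left and 0.5 mm towards the robot.

arm_command:
  increments: "1 1.1 -0.5 0 0; 1 1.1 -0.5 10 0; 1 1.1 -0.5 20 0; 1 1.1 -0.5 26 0; 1 1.1 -0.5 26 0"

```text
t: 27.5
tool_pos: [0.5646, -0.0256, 0.0975]
orientation: [-2.208, -2.231, 0.003]
force: [0.2, 0.3, -5.7]
opening: 0.0461
gripper_force: 40.0
```

arm_command:
  increments: "1 0 0 3 0; 1 0 0 6 0; 1 0 0 9 0; 1 0 0 12 0; 1 0 0 13 0"

```text
t: 28.0
tool_pos: [0.5661, -0.0258, 0.0866]
orientation: [2.21, 2.232, 0.0]
force: [-2.1, 0.3, 1.4]
opening: 0.0455
gripper_force: 40.0
```

arm_command:
  increments: "1 0 0 0 0; 1 0 0 0 0; 1 0 0 0 0"

```text
t: 28.3
tool_pos: [0.5662, -0.0258, 0.0867]
orientation: [2.21, 2.232, 0.0]
force: [0.3, 1.0, -5.6]
opening: 0.0455
gripper_force: 40.0
```

arm_command:
  increments: "0.3 0 0 0 0; 0.3 0 0 0 0; 0.3 0 0 0 0; 0.3 0 0 -20 0; 0.3 0 0 -65 0"

```text
t: 28.8
tool_pos: [0.563, -0.0254, 0.148]
orientation: [-2.206, -2.228, 0.008]
force: [1.2, -0.2, 0.2]
opening: 0.0649
gripper_force: 0.0
```

arm_command:
  increments: "0.2 -44 -18 -5 0; 0.2 -88 -37 -5 0; 0.2 -132 -55 -5 0; 0.2 -176 -74 -5 0; 0.2 -220 -92 -5 0"

```text
t: 29.3
tool_pos: [0.4756, -0.2484, 0.1573]
orientation: [2.209, 2.232, 0.0]
force: [0.2, -1.1, 0.6]
opening: 0.0745
gripper_force: 0.0
```

arm_command:
  increments: "0.2 -43 -18 0 -0.13; 0.2 -84.6 -35.5 0 -0.26; 0.2 -84.6 -35.5 0 -0.39; 0.2 -84.6 -35.5 0 -0.508; 0.2 -84.6 -35.5 0 -0.508"

```text
t: 29.8
tool_pos: [0.4415, -0.3323, 0.157]
orientation: [1.577, 2.716, -0.0]
force: [0.3, -0.3, -0.3]
opening: 0.0747
gripper_force: 0.0
```

arm_command:
  increments: "0.2 0 0 0 0; 0.2 0 0 0 0; 0.2 0 0 0 0"

```text
t: 30.1
tool_pos: [0.4419, -0.3314, 0.1567]
orientation: [1.58, 2.715, -0.0]
force: [0.3, 0.2, -0.4]
opening: 0.0741
gripper_force: 0.0
```

```bash
python3 look.py w12
python3 - <<'E'
from h import *
n="w12"; m=np.load(f"m_{n}.npy",allow_pickle=True).item(); im=cv2.imread(f"pics/{n}.png")
for c in cups(im,m,.04): print(*c)
for b in blobs(im,m,.04,80,500): print(*b)
t=robot.read_camera("top"); cv2.imwrite("pics/top5.png",t)
go(.4415,-.3315,.0407,29.6)
E
```

```text
t 30.1 [ 0.4419 -0.3314  0.1567] yaw 29.63 q6 -1.25
36 [253.3 195.6] [25.2 26.3] [ 441.8 -331. ]
42 [253.2 195.5] [25.6 26.6] [ 441.8 -331. ]
48 [437.5 305.8] [10.6 13.1] [ 679.9 -339.9]
48 [253.3 195.6] [26.1 27.3] [ 441.9 -330.9]
[492.8  76. ] [ 565.6 -133.6] [46.5 79.2] 132.6 2983
[253.4 189.5] [ 441.4 -329.7] [45.2 99.4] 119.6 3407
[253.3 195.5] [ 442.1 -331. ] [27.5 28.7] 29.6 642
[242.1 319.5] [ 508.2 -442.2] [203.7 610.9] 29.5 46415
shift [ 1.00e-01 -3.00e-01  1.16e+02] turn rad 0.001 n50 2.3 q6 -1.25 t 30.2
```

arm_command:
  increments: "0.2 0 0 40 0; 0.2 0 0 80 0; 0.2 0 0 109 0; 0.2 0 0 116 0; 0.2 0 0 116 0"

```text
t: 30.7
tool_pos: [0.4409, -0.3309, 0.0397]
orientation: [-1.577, -2.714, -0.001]
force: [-0.5, -0.4, 0.2]
opening: 0.0744
gripper_force: 0.0
```

arm_command:
  increments: "1 0 0 0 0; 1 0 0 0 0; 1 0 0 0 0; 1 0 0 0 0; 1 0 0 0 0"

```text
t: 31.2
tool_pos: [0.4422, -0.3322, 0.0417]
orientation: [1.577, 2.715, -0.001]
force: [-0.8, -0.2, 4.9]
opening: 0.0456
gripper_force: 40.0
```

arm_command:
  increments: "1 0 0 0 0; 1 0 0 0 0; 1 0 0 0 0; 1 0 0 0 0; 1 0 0 0 0"

```text
t: 31.7
tool_pos: [0.4422, -0.3322, 0.0417]
orientation: [1.578, 2.715, -0.001]
force: [-0.2, 0.5, 6.8]
opening: 0.0458
gripper_force: 40.0
```

arm_command:
  increments: "1 0 0 -30 0; 1 0 0 -75 0; 1 0 0 -120 0; 1 0 0 -130 0; 1 0 0 -130 0"

```text
t: 32.2
tool_pos: [0.4426, -0.3326, 0.1727]
orientation: [1.576, 2.713, -0.001]
force: [-0.2, -0.0, -4.3]
opening: 0.0459
gripper_force: 40.0
```

Run:
```python
from h import *
s=robot.read_state();print(s["opening"],s["tool_pos"],yaw(s)); go(.655,-.110,.17,.58)
```

```text
0.04589247258268247 [ 0.4426179  -0.33257813  0.17268438] 29.67557338886866
shift [ 88.2 294.7   2.7] turn rad 0.508 n50 6.2 q6 -1.25 t 32.2
```

arm_command:
  increments: "1 12 41 0 0; 1 25 83 0 0; 1 38 126 0 0; 1 51 169 0 0; 1 63 210 0 0"

```text
t: 32.7
tool_pos: [0.5922, -0.1707, 0.1666]
orientation: [-1.576, -2.712, 0.001]
force: [0.8, -1.5, -2.6]
opening: 0.046
gripper_force: 40.0
```

arm_command:
  increments: "1 13 43 0 0.13; 1 25 85 0 0.26; 1 25 85 10 0.39; 1 25 85 25 0.508; 1 25 85 45 0.508"

```text
t: 33.2
tool_pos: [0.6532, -0.1082, 0.1218]
orientation: [-2.212, -2.227, 0.003]
force: [-0.5, -0.9, -3.1]
opening: 0.0454
gripper_force: 40.0
```

arm_command:
  increments: "1 0 0 0 0; 1 0 0 0 0; 1 0 0 0 0; 1 0 0 0 0"

```text
t: 33.6
tool_pos: [0.6549, -0.1094, 0.1267]
orientation: [2.209, 2.232, 0.001]
force: [0.3, 0.3, -3.0]
opening: 0.0457
gripper_force: 40.0
```

```bash
python3 look.py w13
python3 - <<'E'
from h import *
im=cv2.imread("pics/w13.png"); g=cv2.cvtColor(im,cv2.COLOR_BGR2GRAY)
print("col",g[120:180,248:260].mean(1).round().astype(int).tolist())
for r in (146,149,150,152): print(r,g[r,205:305].astype(int).tolist())
E
```

```text
t 33.6 [ 0.6549 -0.1094  0.1267] yaw 0.57 q6 -0.25
col [81, 82, 81, 82, 81, 82, 81, 83, 82, 78, 70, 87, 150, 206, 235, 250, 250, 249, 249, 248, 248, 248, 249, 250, 250, 248, 240, 231, 206, 142, 91, 69, 66, 67, 67, 68, 68, 73, 75, 77, 78, 78, 77, 77, 77, 77, 77, 77, 76, 75, 75, 75, 75, 75, 74, 74, 75, 75, 74, 73]
146 [225, 253, 253, 252, 252, 252, 251, 251, 252, 252, 248, 246, 248, 248, 249, 248, 228, 221, 220, 221, 222, 220, 221, 221, 221, 217, 221, 225, 227, 228, 230, 231, 230, 230, 229, 230, 229, 228, 231, 232, 232, 234, 232, 232, 232, 236, 237, 235, 233, 233, 239, 248, 250, 250, 252, 251, 250, 250, 248, 238, 225, 218, 202, 200, 201, 198, 200, 198, 196, 199, 195, 200, 201, 212, 216, 216, 215, 217, 220, 214, 217, 218, 219, 218, 224, 227, 229, 229, 229, 231, 230, 229, 230, 231, 227, 228, 228, 230, 232, 229]
149 [221, 248, 253, 253, 252, 253, 252, 251, 252, 251, 248, 245, 248, 249, 252, 252, 214, 174, 164, 144, 142, 119, 106, 105, 104, 102, 104, 106, 107, 120, 124, 127, 126, 131, 127, 129, 125, 132, 127, 131, 130, 127, 128, 135, 139, 140, 142, 140, 140, 137, 146, 144, 147, 142, 148, 1
[... 401 characters left out ...]
90, 89, 88, 87, 90, 93, 94, 97, 90, 93, 92, 90, 88, 88, 89, 91, 89, 90, 84, 90, 93, 90, 89, 96, 94, 98, 92, 95, 89, 91, 88, 77, 76, 78, 72, 69, 72, 67, 72, 70, 79, 100, 121, 160, 188, 218, 230, 229, 229, 229, 231, 229, 231, 230, 231, 227, 230, 228, 230, 233, 229]
152 [208, 227, 252, 253, 252, 252, 252, 252, 252, 253, 251, 251, 245, 197, 133, 94, 76, 67, 71, 69, 71, 79, 70, 71, 66, 72, 74, 71, 76, 73, 68, 69, 67, 68, 70, 69, 70, 67, 65, 68, 66, 65, 66, 65, 70, 66, 66, 66, 65, 64, 64, 65, 68, 65, 66, 62, 63, 61, 62, 59, 61, 69, 61, 61, 65, 70, 63, 64, 66, 61, 65, 63, 66, 63, 64, 64, 67, 65, 61, 60, 59, 60, 67, 113, 168, 218, 232, 234, 231, 232, 230, 231, 228, 229, 227, 227, 230, 230, 233, 230]
```

arm_command:
  increments: "1 -1.4 0.6 0 0; 1 -1.4 0.6 10 0; 1 -1.4 0.6 20 0; 1 -1.4 0.6 26 0; 1 -1.4 0.6 26 0"

```text
t: 34.15
tool_pos: [0.6543, -0.1104, 0.0982]
orientation: [-2.209, -2.231, 0.001]
force: [-0.1, -0.3, -3.0]
opening: 0.0453
gripper_force: 40.0
```

arm_command:
  increments: "1 0 0 3 0; 1 0 0 6 0; 1 0 0 9 0; 1 0 0 12 0; 1 0 0 13 0"

```text
t: 34.65
tool_pos: [0.6577, -0.1109, 0.09]
orientation: [2.206, 2.229, 0.006]
force: [1.0, 1.6, 11.5]
opening: 0.0458
gripper_force: 40.0
```

arm_command:
  increments: "1 0 0 0 0; 1 0 0 0 0; 1 0 0 0 0"

```text
t: 34.95
tool_pos: [0.6577, -0.1108, 0.0899]
orientation: [2.206, 2.229, 0.006]
force: [0.5, 1.0, 9.5]
opening: 0.0456
gripper_force: 40.0
```

arm_command:
  increments: "0.3 0 0 -1 0; 0.3 0 0 -1 0; 0.3 0 0 -1 0; 0.3 0 0 -20 0; 0.3 0 0 -65 0"

```text
t: 35.45
tool_pos: [0.6512, -0.1097, 0.146]
orientation: [-2.204, -2.226, 0.009]
force: [0.7, -1.4, 0.6]
opening: 0.0653
gripper_force: 0.0
```

arm_command:
  increments: "0.3 0 -40 -40 0; 0.3 0 -80 -80 0; 0.3 0 -120 -120 0; 0.3 0 -120 -120 0; 0.3 0 -120 -120 0"

```text
t: 35.95
tool_pos: [0.5351, -0.1123, 0.2751]
orientation: [2.208, 2.228, 0.004]
force: [0.8, 0.4, 0.6]
opening: 0.0653
gripper_force: 0.0
```

arm_command:
  increments: "0.3 -40 0 0 0; 0.3 -60 0 0 0; 0.3 -60 0 0 0; 0.3 -60 0 0 0"

```text
t: 36.35
tool_pos: [0.5355, -0.1716, 0.2698]
orientation: [-2.209, -2.229, 0.001]
force: [-0.5, 0.6, -0.5]
opening: 0.065
gripper_force: 0.0
```

```bash
python3 look.py w14
python3 - <<'E'
from h import *
n="w14"; m=np.load(f"m_{n}.npy",allow_pickle=True).item(); im=cv2.imread(f"pics/{n}.png")
for c in cups(im,m,.086): print(*c)
cv2.imwrite("pics/w14b.png",cv2.resize(im[0:250,120:440],None,fx=2.4,fy=2.4,interpolation=cv2.INTER_CUBIC))
E
```

```text
t 36.35 [ 0.5355 -0.1716  0.2698] yaw 0.52 q6 -0.41
36 [369.9  31.2] [23.3 27.4] [659.8  -3.8]
42 [370.   31.1] [23.9 28.2] [659.9  -3.6]
48 [359.4 130.1] [21.1 23.6] [ 659.2 -107.6]
48 [286.1  49.2] [23.8 26.6] [570.2 -22. ]
48 [369.9  31.1] [24.5 28.8] [659.8  -3.6]
```

View pics/w14b.png

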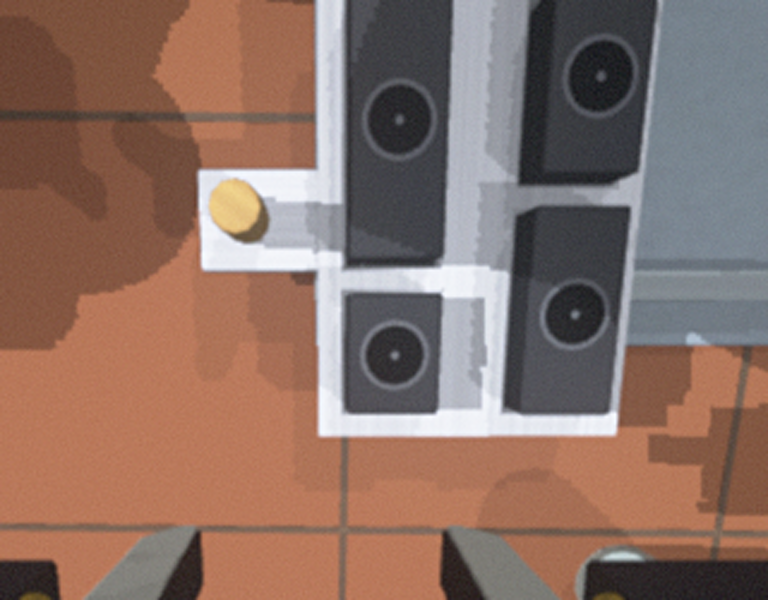

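The picture shows all four moulds in their pockets. The 100 mould stopped about 2 mm high, so I'll press it gently with closed fingertips and check its height against the 60's.

arm_command:
  increments: "1 20 40 20 0; 1 40 80 40 0; 1 61 120 70 0; 1 61 120 105 0; 1 61 120 140 0"

```text
t: 36.9
tool_pos: [0.6559, -0.1067, 0.1291]
orientation: [-2.206, -2.235, 0.0]
force: [-0.6, -0.5, 0.1]
opening: 0.0296
gripper_force: 0.0
```

arm_command:
  increments: "1 0 0 0 0; 1 0 0 0 0; 1 0 0 0 0; 1 0 0 5 0; 1 0 0 10 0"

```text
t: 37.4
tool_pos: [0.6562, -0.11, 0.1239]
orientation: [2.208, 2.23, 0.003]
force: [0.7, -0.1, -0.7]
opening: 0.0006
gripper_force: 0.0
```

arm_command:
  increments: "1 0 0 3 0; 1 0 0 5 0; 1 0 0 7 0; 1 0 0 9 0; 1 0 0 9 0"

```text
t: 37.9
tool_pos: [0.6547, -0.1095, 0.1122]
orientation: [-2.21, -2.232, 0.001]
force: [0.6, -0.6, -0.4]
opening: 0.0007
gripper_force: 0.0
```

arm_command:
  increments: "1 0 0 1 0; 1 0 0 2 0; 1 0 0 3 0; 1 0 0 3 0; 1 0 0 3 0"

```text
t: 38.4
tool_pos: [0.6559, -0.1096, 0.1113]
orientation: [2.209, 2.231, 0.002]
force: [-1.1, 0.3, 6.9]
opening: 0.0002
gripper_force: 3.3
```

arm_command:
  increments: "1 0 0 1 0; 1 0 0 2 0; 1 0 0 2 0; 1 0 0 2 0; 1 0 0 2 0"

```text
t: 38.9
tool_pos: [0.6572, -0.1097, 0.1113]
orientation: [2.207, 2.229, 0.005]
force: [-2.3, 1.4, 14.2]
opening: 0.0003
gripper_force: 6.7
```

The top of the 100 mould is at 0.1113 − 0.025 = 86.3 mm, so it is fully seated. Next I go to the knob.

arm_command:
  increments: "1 0 0 -40 0; 1 0 0 -85 0; 1 10 -40 -115 0; 0 20 -80 -115 0; 0 30 -120 -115 0"

```text
t: 39.4
tool_pos: [0.5344, -0.0807, 0.2243]
orientation: [2.208, 2.23, 0.003]
force: [-0.3, -0.1, 0.2]
opening: 0.0117
gripper_force: 0.0
```

arm_command:
  increments: "0 10 -25 0 0.14; 0 17 -47 0 0.28; 0 17 -47 0 0.42; 0 17 -47 0 0.56; 0 17 -47 0 0.70"

```text
t: 39.9
tool_pos: [0.4875, -0.0642, 0.2231]
orientation: [2.845, 1.331, 0.001]
force: [-0.4, 0.7, 0.1]
opening: 0.0516
gripper_force: 0.0
```

arm_command:
  increments: "0 0 0 0 0.14; 0 0 0 0 0.28; 0 0 0 0 0.42; 0 0 0 0 0.56; 0 0 0 0 0.70"

```text
t: 40.4
tool_pos: [0.4876, -0.0642, 0.2228]
orientation: [3.129, 0.275, 0.001]
force: [-0.6, -0.3, 0.7]
opening: 0.0908
gripper_force: 0.0
```

arm_command:
  increments: "0 0 0 0 0.14; 0 0 0 0 0.17; 0 0 0 0 0.17; 0 0 0 0 0.17"

```text
t: 40.8
tool_pos: [0.4875, -0.0642, 0.2227]
orientation: [3.141, 0.022, 0.0]
force: [-0.1, -0.5, -0.3]
opening: 0.0931
gripper_force: 0.0
```

```bash
python3 look.py w15
python3 - <<'E'
from h import *
n="w15"; m=np.load(f"m_{n}.npy",allow_pickle=True).item(); im=cv2.imread(f"pics/{n}.png")
for c in cups(im,m,.086): print(*c)
go(.488,-.0643,.0935,90.58)
h=cv2.cvtColor(im,cv2.COLOR_BGR2HSV); k=((h[...,0]>12)&(h[...,0]<25)&(h[...,1]>90)).astype(np.uint8)
n,l,s,c=cv2.connectedComponentsWithStats(k); print([(s[i].tolist(),c[i].round(1).tolist(),ray(m,c[i],.106).round(4)[:2]) for i in range(1,n) if s[i,4]>150])
E
```

```text
t 40.8 [ 0.4875 -0.0642  0.2227] yaw -89.2 q6 1.32
36 [ 20.9 209. ] [17.2 21.9] [465.8 185.9]
42 [ 20.7 209.2] [17.6 22.3] [465.6 186.1]
42 [212.2 108.2] [26.3 27.9] [572.2 -22.5]
48 [ 20.7 209.1] [18.  22.7] [465.7 186.2]
48 [212.2 108.1] [27.  28.6] [572.3 -22.6]
48 [304.5  10. ] [24.4 31. ] [ 658.4 -108.4]
shift [4.000e-01 1.000e-01 1.292e+02] turn rad 0.003 n50 2.6 q6 1.32 t 40.85
[([241, 169, 22, 29, 482], [252.0, 183.0], array([ 0.5018, -0.0627])), ([62, 246, 38, 58, 1058], [76.4, 275.1], array([0.3992, 0.1232])), ([408, 246, 38, 58, 1069], [430.5, 275.0], array([ 0.4043, -0.254 ])), ([226, 313, 286, 26, 5843], [376.4, 327.2], array([ 0.3383, -0.2044]))]
```

Run:
```python
from h import *
im=cv2.imread("pics/w15.png"); print([tuple(int(a) for a in im[r,250:254].mean(0)) for r in range(160,214,2)])
for r in (174,186,192,196,200): print(r,im[r,232:274,0].tolist())
cv2.imwrite("pics/w15b.png",cv2.resize(im[120:240,150:350],None,fx=4,fy=4))
```

```text
[(193, 183, 181), (195, 185, 182), (197, 185, 182), (193, 184, 181), (101, 114, 128), (71, 97, 116), (76, 100, 120), (78, 111, 132), (125, 189, 227), (136, 203, 235), (133, 201, 233), (134, 201, 233), (131, 197, 232), (132, 195, 230), (130, 195, 230), (130, 195, 230), (132, 199, 233), (135, 203, 236), (136, 206, 238), (91, 124, 175), (76, 95, 144), (64, 79, 117), (61, 76, 114), (65, 80, 117), (61, 78, 115), (65, 83, 124), (67, 86, 130)]
174 [180, 191, 193, 190, 191, 192, 190, 191, 196, 211, 231, 149, 68, 68, 73, 76, 76, 73, 75, 80, 81, 79, 80, 75, 73, 76, 72, 69, 69, 89, 174, 237, 243, 239, 241, 241, 241, 241, 241, 243, 243, 219]
186 [234, 238, 232, 232, 234, 232, 237, 234, 164, 96, 92, 97, 99, 96, 98, 111, 129, 139, 132, 131, 136, 131, 124, 131, 133, 132, 134, 132, 129, 129, 121, 132, 206, 239, 242, 241, 242, 239, 241, 243, 236, 176]
192 [218, 235, 235, 233, 233, 234, 234, 235, 239, 231, 175, 116, 97, 99, 125, 131, 133, 131, 130, 133, 133, 134, 137, 136, 135, 133, 133, 128, 132, 155, 206, 241, 242, 243, 243, 242, 240, 241, 242, 243, 231, 165]
196 [214, 236, 234, 230, 232, 233, 232, 235, 237, 235, 234, 235, 240, 228, 179, 152, 146, 139, 134, 137, 137, 137, 141, 155, 174, 189, 222, 247, 252, 250, 250, 250, 250, 251, 251, 251, 250, 250, 251, 251, 230, 145]
200 [60, 62, 57, 61, 61, 59, 59, 61, 63, 54, 62, 62, 62, 57, 61, 65, 61, 62, 68, 78, 82, 79, 85, 89, 92, 92, 94, 89, 92, 96, 95, 91, 94, 92, 90, 93, 89, 91, 92, 93, 90, 95]
```

arm_command:
  increments: "0 5 -1 30 0; 0 10 -1 70 0; 0 10 -1 110 0; 0 10 -1 129 0; 0 10 -1 129 0"

```text
t: 41.35
tool_pos: [0.4946, -0.0625, 0.0899]
orientation: [-3.14, -0.019, 0.011]
force: [0.3, 0.1, -0.3]
opening: 0.0931
gripper_force: 0.0
```

arm_command:
  increments: "1 0 0 0 0; 1 0 0 0 0; 1 0 0 0 0; 1 0 0 0 0; 1 0 0 0 0"

```text
t: 41.85
tool_pos: [0.498, -0.0632, 0.0945]
orientation: [3.141, 0.017, 0.002]
force: [-0.5, -0.2, 0.5]
opening: 0.0575
gripper_force: 0.0
```

arm_command:
  increments: "1 0 0 0 0; 1 0 0 0 0; 1 0 0 0 0; 1 0 0 0 0; 1 0 0 0 0"

```text
t: 42.35
tool_pos: [0.4974, -0.063, 0.0936]
orientation: [-3.141, -0.017, 0.0]
force: [0.2, 1.0, -0.2]
opening: 0.024
gripper_force: 40.0
```

arm_command:
  increments: "1 -3 0 0 0; 1 -6 1 0 0; 1 -8 2 0 0; 1 -9 3 0 0; 1 -9 3 0 0"

```text
t: 42.85
tool_pos: [0.49, -0.0643, 0.0936]
orientation: [-3.138, -0.017, -0.007]
force: [14.0, 11.6, -9.9]
opening: 0.0233
gripper_force: 40.0
```

arm_command:
  increments: "1 -1 0 0 0; 1 -2 0 0 0; 1 -3 0 0 0; 1 -4 0 0 0; 1 -4 0 0 0"

```text
t: 43.35
tool_pos: [0.488, -0.0643, 0.0939]
orientation: [-3.139, -0.018, -0.013]
force: [25.3, 12.1, -17.4]
opening: 0.0236
gripper_force: 40.0
```

arm_command:
  increments: "1 10 0 0 0; 1 25 -15 0 0; 1 45 -35 0 0; 1 60 -55 0 0; 1 65 -60 0 0"

```text
t: 43.85
tool_pos: [0.5498, -0.0042, 0.0939]
orientation: [-3.141, -0.018, -0.001]
force: [-2.8, -2.3, 4.5]
opening: 0.0233
gripper_force: 40.0
```

arm_command:
  increments: "1 0 0 0 0; 1 0 0 0 0; 1 0 0 0 0; 1 0 0 0 0; 1 0 0 0 0"

```text
t: 44.35
tool_pos: [0.5487, -0.0061, 0.0939]
orientation: [3.141, 0.016, 0.0]
force: [0.1, 0.1, 2.9]
opening: 0.0236
gripper_force: 40.0
```

```bash
python3 look.py w16
python3 - <<'E'
from h import *
n="w16"; m=np.load(f"m_{n}.npy",allow_pickle=True).item(); im=cv2.imread(f"pics/{n}.png")
for c in cups(im,m,.086): print(*c)
p=proj(m,(.741,.0026,.098)); print(p)
x0,y0=int(p[0])-80,max(0,int(p[1])-60)
print(x0,y0); cv2.imwrite("pics/w16b.png",cv2.resize(im[y0:y0+120,x0:x0+160],None,fx=5,fy=5,interpolation=cv2.INTER_CUBIC))
E
```

```text
t 44.35 [ 0.5487 -0.0061  0.0939] yaw -89.42 q6 1.46
48 [380.1 103.3] [44.1 57.2] [628.8 -72.2]
48 [380.7 106.5] [10.6 11.4] [627.2 -72.8]
48 [177.9 106.3] [51.4 54.7] [626.4  34.4]
48 [178.1 107.3] [10.2 11.1] [625.8  34.3]
[ 234.96569459 -209.5626761 ]
154 0
```

arm_command:
  increments: "1 15 -12 0 0; 1 35 -28 0 0; 1 58 -46 0 0; 1 80 -65 0 0; 1 90 -73 0 0"

```text
t: 44.9
tool_pos: [0.6394, 0.0692, 0.0938]
orientation: [3.141, 0.017, 0.001]
force: [-3.8, -2.4, 7.3]
opening: 0.0233
gripper_force: 40.0
```

arm_command:
  increments: "1 0 0 0 0; 1 0 0 0 0; 1 0 0 0 0; 1 0 0 0 0; 1 0 0 0 0"

```text
t: 45.4
tool_pos: [0.6379, 0.0681, 0.0938]
orientation: [3.141, 0.016, 0.0]
force: [2.1, 1.1, 3.6]
opening: 0.0238
gripper_force: 40.0
```

```bash
python3 look.py w17
python3 - <<'E'
from h import *
n="w17"; m=np.load(f"m_{n}.npy",allow_pickle=True).item(); im=cv2.imread(f"pics/{n}.png")
for c in cups(im,m,.086): print(*c)
for p in ((.741,.0026,.098),(.735,.0026,.098)): print(proj(m,p))
cv2.imwrite("pics/w17b.png",cv2.resize(im[0:150,250:450],None,fx=4,fy=4,interpolation=cv2.INTER_CUBIC))
E
```

```text
t 45.4 [0.6379 0.0681 0.0938] yaw -89.41 q6 1.59
42 [177.4 111. ] [42.7 56.6] [713.2 108.9]
42 [177.8 107.5] [11.2 11.6] [715.  108.6]
42 [380.7 108.9] [45.6 57.1] [715.3   1.4]
42 [380.7 107.5] [10.8 11.4] [716.    1.4]
48 [177.9 107.1] [51.3 55.9] [715.1 108.6]
48 [177.9 107.6] [10.3 11.2] [714.9 108.6]
48 [380.7 106.8] [50.4 57.3] [716.3   1.5]
48 [380.9 107.4] [ 9.9 11.3] [716.    1.3]
[396.68929193  49.03521897]
[394.92370072  63.13458264]
```

View pics/w17b.png

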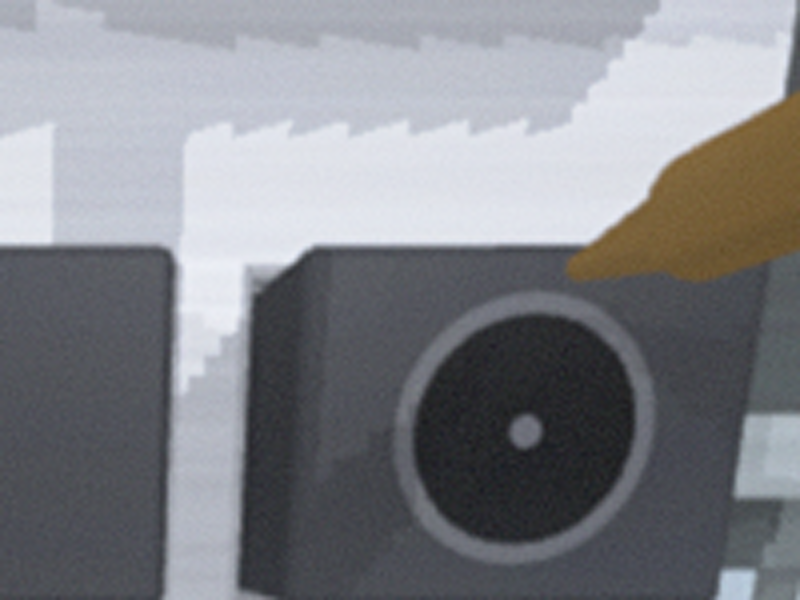

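The tip is at crop (569,270), i.e. px (392.1,67.3), and the 60 mould's centre dot at (526,432), i.e. px (381.4,107.9). I'll work out the remaining shift from these.

Run:
```python
from h import *
m=np.load("m_w17.npy",allow_pickle=True).item()
q=lambda x,y:(250+(x+.5)/4-.5,(y+.5)/4-.5)
t=ray(m,q(569,270),.098); c=ray(m,q(526,432),.086); d=t-c; M=R.from_rotvec(robot.read_state()["orientation"]).as_matrix()
print(t,c,"tool shift",(M.T@np.array([d[0],d[1],0])*1000).round(2))
for n in ("w14","w15","w17"):
    im=cv2.imread(f"pics/{n}.png"); mm=np.load(f"m_{n}.npy",allow_pickle=True).item()
    g=cv2.cvtColor(im,cv2.COLOR_BGR2GRAY)
    # centre dots: small bright spot in dark cup
    for thr in (55,):
        k,l,s,ce=cv2.connectedComponentsWithStats(((g>thr)&(g<170)).astype(np.uint8))
        for i in range(1,k):
            x,y,w,h,a=s[i]
            if 4<a<160 and w<14 and h<14 and g[max(0,y-4):y+h+4,max(0,x-4):x+w+4].min()<48 and y<230:
                print(n,ce[i].round(1),a,(ray(mm,ce[i],.086)[:2]*1000).round(1))
```

```text
[0.73326521 0.00379754 0.098     ] [0.71591433 0.00120647 0.086     ] tool shift [17.38 -2.41  0.  ]
w14 [389.7   3.8] 6 [677.8  22.3]
w14 [370.   31.5] 16 [660.  -4.]
w14 [286.   49.4] 17 [570.  -22.2]
w14 [359.1 130.6] 18 [ 658.9 -108.1]
w14 [284.  147.5] 26 [ 571.6 -128.4]
w15 [160.4   1.2] 8 [663.7  21.9]
w15 [189.2   3.8] 19 [661.9  -3.9]
w15 [304.7   6.5] 30 [ 661.2 -108.4]
w15 [212.  108.1] 20 [572.3 -22.4]
w15 [320.3 108.3] 29 [ 573.5 -129. ]
w15 [ 20.5 209.3] 14 [465.5 186.4]
w17 [318.3  98.7] 6 [720.1  34.7]
w17 [177.9 107.6] 68 [714.9 108.6]
w17 [381.  107.3] 66 [716.1   1.3]
w17 [316.6 131.8] 5 [703.2  34.5]
w17 [313.8 135.4] 10 [701.2  35.9]
```

arm_command:
  increments: "1 5 -1 0 0; 1 12 -2 0 0; 1 17.4 -2.4 0 0; 1 17.4 -2.4 0 0; 1 17.4 -2.4 0 0"

```text
t: 45.95
tool_pos: [0.6557, 0.0703, 0.0938]
orientation: [3.141, 0.016, 0.001]
force: [1.4, -1.5, 5.1]
opening: 0.0234
gripper_force: 40.0
```

arm_command:
  increments: "1 0 0 0 0; 1 0 0 0 0; 1 0 0 0 0; 1 0 0 0 0; 1 0 0 0 0"

```text
t: 46.45
tool_pos: [0.6555, 0.071, 0.0938]
orientation: [3.142, 0.017, 0.0]
force: [1.4, -1.7, 5.4]
opening: 0.0235
gripper_force: 40.0
```

Run:
```python
from h import *
s=robot.read_state(); print(s["tool_pos"],s["force"])
m=model("top"); im=robot.read_camera("top"); cv2.imwrite("pics/top6.png",im)
g=cv2.cvtColor(im,cv2.COLOR_BGR2GRAY)
# expected tip / cup pixels for two hypotheses
for x in (.7335,.745): print(proj(m,(x,.0035,.098)),proj(m,(.7335,.0035,.086)))
m=model("scene"); im=robot.read_camera("scene"); cv2.imwrite("pics/sc6.png",im)
for x in (.7335,.745): print(proj(m,(x,.0035,.098)),proj(m,(.7335,.0035,.086)))
```

```text
[0.6554514  0.0709964  0.09380104] [ 1.37675699 -1.65763789  5.3944925 ]
[254.48326778 124.91066779] [254.51744817 125.90186748]
[254.46128361 121.87665327] [254.51744817 125.90186748]
[198.17353923 215.35715772] [198.46128968 217.35105998]
[195.47171724 216.68770152] [198.46128968 217.35105998]
```

Run:
```python
import cv2
for n,x0,y0 in (("sc6",182,200),("top6",244,112)):
    im=cv2.imread(f"pics/{n}.png").astype(int); print(n,"R-B | gray, origin",x0,y0)
    for y in range(y0,y0+24): print(y," ".join(f"{im[y,x,2]-im[y,x,0]:3d}" for x in range(x0,x0+26)),"|"," ".join(f"{im[y,x,1]:3d}" for x in range(x0,x0+26)))
```

```text
sc6 R-B | gray, origin 182 200
200 -12  -9  -4  10  63  93  98  98  98  99  97  96  97  98  98  98  97  97  98  82  57  15  -5 -12 -22 -23 | 212 150  92  98 121 139 142 142 143 143 144 143 145 143 143 143 144 144 141 129 146 163 177 184 191 192
201 -10 -11  -5  -5  18  78  95  91  94  97  97  97  97  96  97  98  99  80  23  -2  -6 -14 -21 -21 -19 -17 | 224 177 112  94 105 129 137 132 139 143 143 144 144 145 142 143 143 134 176 188 188 191 193 199 200 200
202 -10 -11  -9  -4  -3  42  80  90  91  95  98  96  98  97  95  81  20  -4 -19 -23 -21 -18 -17 -17 -14 -13 | 222 213 169 108  94 110 123 124 130 138 143 142 141 144 147 134 180 190 197 203 202 205 206 212 214 210
203 -11 -11 -11  -9  -6   5  43  79  88  91  95  98  97  76  32   9 -15 -22 -22 -20 -17 -14 -12 -10 -10 -10 | 215 222 212 168 113  95 106 120 126 128 140 143 143 152 183 184 199 207 200 205 206 214 217 219 221 214
204 -10 -12 -10 -11  -8  -5   8  43  81  89  90  73  37  14  -2  -7 -12 -18 -18 -13 -13 -10 -10  -8 -10 -11 | 199 221 223 212 150  93  98  96 116 126 132 149 167 176 191 191 190 203 206 211 217 220 221 220 205 182
[... 8534 characters left out ...]
30  34  29  37  38  30  33  32  65 124 132 126 101  82  82
133  10   9  17  25  23  22   8  24  24  16  -2  -7  -6  -6  -6  -6  -6  -4  -4  -3  -5  -4  -5  -5  -3  -4 |  58  66 110 174 167 149  95 164 163 115  36  26  32  32  34  32  39  59  33  67 122 131 124  82  47  45
134   9   9  16  23  24  22   8  23  23  18   0  -6  -6  -6  -4  -6  -6  -5  -5  -3  -4  -5  -6  -5  -5  -3 |  59  67  97 155 168 149  96 163 162 123  38  21  27  33  29  31  42  63  34  74 122 132 125  82  42  39
135  10  12  12  18  25  20   9  24  25  19   1  -7  -5  -5  -5  -7  -6  -7  -4  -5  -4  -5  -4  -4  -1  -3 |  65  75  78 134 165 153 105 163 162 128  37  20  25  29  30  29  33  38  48 103 127 130 126  84  43  40
```

The scene and top cameras both agree, with the tip over the cup to within a pixel. I now hold here for 3 s.

arm_command:
  increments: "1 0 0 0 0; 1 0 0 0 0; 1 0 0 0 0; 1 0 0 0 0; 1 0 0 0 0"

```text
t: 47.05
tool_pos: [0.6554, 0.071, 0.0938]
orientation: [3.142, 0.017, 0.0]
force: [1.6, -3.1, 5.3]
opening: 0.0234
gripper_force: 40.0
```

arm_command:
  increments: "1 0 0 0 0; 1 0 0 0 0; 1 0 0 0 0; 1 0 0 0 0; 1 0 0 0 0"

```text
t: 47.55
tool_pos: [0.6555, 0.071, 0.0938]
orientation: [3.141, 0.017, 0.0]
force: [0.7, -1.8, 5.9]
opening: 0.0235
gripper_force: 40.0
```

arm_command:
  increments: "1 0 0 0 0; 1 0 0 0 0; 1 0 0 0 0; 1 0 0 0 0; 1 0 0 0 0"

```text
t: 48.05
tool_pos: [0.6555, 0.071, 0.0938]
orientation: [3.142, 0.017, 0.0]
force: [1.7, -1.7, 5.7]
opening: 0.0233
gripper_force: 40.0
```

arm_command:
  increments: "1 0 0 0 0; 1 0 0 0 0; 1 0 0 0 0; 1 0 0 0 0; 1 0 0 0 0"

```text
t: 48.55
tool_pos: [0.6554, 0.071, 0.0938]
orientation: [3.142, 0.017, 0.0]
force: [1.9, -1.5, 4.4]
opening: 0.0235
gripper_force: 40.0
```

arm_command:
  increments: "1 0 0 0 0; 1 0 0 0 0; 1 0 0 0 0; 1 0 0 0 0; 1 0 0 0 0"

```text
t: 49.05
tool_pos: [0.6555, 0.071, 0.0938]
orientation: [3.142, 0.017, 0.0]
force: [2.2, -3.2, 5.5]
opening: 0.0235
gripper_force: 40.0
```

arm_command:
  increments: "1 0 0 0 0; 1 0 0 0 0; 1 0 0 0 0; 1 0 0 0 0; 1 0 0 0 0"

```text
t: 49.55
tool_pos: [0.6554, 0.071, 0.0938]
orientation: [3.142, 0.017, 0.0]
force: [2.0, -1.6, 6.0]
opening: 0.0234
gripper_force: 40.0
```

arm_command:
  increments: "1 0 0 0 0; 1 0 0 0 0; 1 0 0 0 0; 1 0 0 0 0; 1 0 0 0 0"

```text
t: 50.05
tool_pos: [0.6554, 0.071, 0.0938]
orientation: [3.142, 0.017, 0.0]
force: [0.3, -2.1, 5.1]
opening: 0.0235
gripper_force: 40.0
```

Run:
```python
from h import *
s=robot.read_state(); print(s["t"],s["tool_pos"],yaw(s)); M=R.from_rotvec(s["orientation"]).as_matrix()
a={80:(88.2,125.0),100:(87.6,20.5),120:(-1.3,106.6)}; p=(0,0)
for k in (80,100,120):
    d=-(np.array(a[k])-p); p=np.array(a[k]); print(k,"world",d,"tool",(M.T@np.array([*d,0])).round(1))
```

```text
50.05 [0.65544736 0.07101872 0.0938164 ] -89.37949370826341
80 world [ -88.2 -125. ] tool [-89.5 124.    0. ]
100 world [  0.6 104.5] tool [   1.7 -104.5   -0. ]
120 world [ 88.9 -86.1] tool [88.  87.1  0. ]
```

arm_command:
  increments: "1 -10 15 0 0; 1 -25 38 0 0; 1 -45 62 0 0; 1 -65 88 0 0; 1 -82 112 0 0"

```text
t: 50.55
tool_pos: [0.574, -0.0415, 0.0938]
orientation: [-3.14, -0.018, -0.001]
force: [3.8, 3.4, 4.3]
opening: 0.0234
gripper_force: 40.0
```

arm_command:
  increments: "1 -5 8 0 0; 1 -7.5 12 0 0; 1 -7.5 12 0 0; 1 -7.5 12 0 0; 1 -7.5 12 0 0"

```text
t: 51.05
tool_pos: [0.5671, -0.0538, 0.0937]
orientation: [3.141, 0.018, -0.001]
force: [-2.2, -2.2, 7.2]
opening: 0.0237
gripper_force: 40.0
```

arm_command:
  increments: "0.5 0 0 0 0; 0.5 0 0 0 0; 0.5 0 0 0 0; 0.5 0 0 -30 0; 0.5 0 0 -70 0"

```text
t: 51.55
tool_pos: [0.5648, -0.0532, 0.1609]
orientation: [-3.14, -0.017, 0.011]
force: [1.0, -0.5, 0.2]
opening: 0.0468
gripper_force: 0.0
```

arm_command:
  increments: "0.5 0 0 -50 0; 0.5 0 0 -90 0; 0.5 0 0 -120 0; 0.5 0 0 -120 0; 0.5 0 0 -120 0"

```text
t: 52.05
tool_pos: [0.5675, -0.0538, 0.2838]
orientation: [3.142, 0.017, 0.001]
force: [-0.7, 0.1, -0.6]
opening: 0.0469
gripper_force: 0.0
```

arm_command:
  increments: "0.5 0 0 0 0; 0.5 0 0 0 0"

```text
t: 52.25
tool_pos: [0.5664, -0.0537, 0.2813]
orientation: [-3.141, -0.017, 0.006]
force: [0.3, -0.1, -0.4]
opening: 0.0459
gripper_force: 0.0
```

```bash
python3 look.py w18
cat > dots.py <<'E'
from h import *
import sys
n=sys.argv[1]; im=cv2.imread(f"pics/{n}.png"); mm=np.load(f"m_{n}.npy",allow_pickle=True).item()
g=cv2.cvtColor(im,cv2.COLOR_BGR2GRAY)
k,l,s,ce=cv2.connectedComponentsWithStats(((g>55)&(g<170)).astype(np.uint8))
for i in range(1,k):
    x,y,w,h,a=s[i]
    if 4<a<160 and w<14 and h<14 and g[max(0,y-4):y+h+4,max(0,x-4):x+w+4].min()<48 and y<230: print("dot",ce[i].round(1),a,(ray(mm,ce[i],.086)[:2]*1000).round(1))
for c in cups(im,mm,.086): print(*c)
p=proj(mm,(.7333,.0038,.098)); print("exp tip",p)
x0,y0=int(p[0])-9,max(0,int(p[1])-12)
for y in range(y0,y0+26): print(y,x0," ".join(f"{int(im[y,x,2])-int(im[y,x,0]):3d}" for x in range(x0,x0+20)),"|"," ".join(f"{im[y,x,1]:3d}" for x in range(x0,x0+20)))
E
python3 dots.py w18
```

```text
t 52.25 [ 0.5664 -0.0537  0.2813] yaw -89.38 q6 1.38
dot [202.5  34.2] 18 [732.9   5. ]
dot [296.8  36.1] 23 [ 732.  -100.4]
dot [221.9 118.1] 16 [642.8 -14.9]
dot [310.5 118. ] 26 [ 644.  -121.2]
42 [221.9 117.4] [19.8 21. ] [643.6 -14.9]
48 [145.2 269.5] [12.2 16.1] [440.  95.]
48 [221.7 117.9] [21.5 22.4] [643.  -14.8]
48 [296.7  35.7] [22.4 25.4] [ 732.4 -100.3]
exp tip [201.55957519  30.13909146]
18 192  -1  -3  -1  -3  -4  -6   3  25  45  59  40   6 -10 -10 -13 -10  -9  -6  -9  -9 |  87  85  83  87  86  86  84  79  76  72  80  89  92  90  83  75  69  69  62  66
19 192  18  23  21  21  19  19  21  38  50  54  45  22  -3 -12 -10 -10  -6  -7  -9 -10 |  76  74  75  82  79  76  76  73  71  70  73  85  85  90  97  93  89  82  72  66
20 192  42  44  41  40  39  46  48  45  49  55  50  35   4 -11  -7  -6 -10 -12  -8  -8 |  68  67  68  71  70  71  67  69  69  68  76  73  66  75  85  89  95  94  88  72
21 192  46  45  46  51  44  44  44  50  47  46  52  45  11 -10 -11  -5  -6  -9 -12  -9 |  68  68  70  62  64  66  69  66  70  72  72  70  50  45  56  67  88  95  95  86
22 192  46  47  47 
[... 2998 characters left out ...]
  38  37  36  38  35  34
40 192 -10  -8  -7  -3  -3  -3  -1  -4   3   0 -12   0  -1  -3  -1  -4  -4  -5  -6  -2 |  31  38  36  39  37  37  38  39  35  41  37  38  37  37  46  35  37  41  36  43
41 192  -8  -8   0  -4  -1  -6  -3  -7  -5  -1  -1  -4  -1  -8  -6  -3  -5  -1  -7  -8 |  51  43  35  40  35  35  32  37  32  39  39  38  37  35  37  41  43  37  38  40
42 192  -6  -5  -1  -3  -4  -5  -3  -6  -4   5   2  -1  -4  -3  -4  -5  -7  -7  -3   0 |  63  45  35  36  44  38  43  30  31  36  45  44  33  37  30  43  40  38  43  38
43 192  -6  -5  -6 -11  -3  -5   2  -1  -2  -3  -5  -6  -3  -5  -5  -6  -7  -3  -4  -5 |  84  56  35  36  34  38  30  34  35  32  34  40  38  38  39  33  38  36  37  37
```

Run:
```python
from h import *
mm=np.load("m_w18.npy",allow_pickle=True).item(); M=R.from_rotvec(robot.read_state()["orientation"]).as_matrix()
t=ray(mm,(202.2,31.2),.098); d=t-ray(mm,(202.5,34.3),.086); print(t,"80 shift",(M.T@[d[0],d[1],0]*1000).round(2))
for a,b,k in (((202.5,34.3),(296.8,36.1),"80->100"),((202.5,34.3),(221.9,118.1),"80->120"),((202.5,34.3),(310.5,118),"80->60")):
    d=ray(mm,a,.086)-ray(mm,b,.086); print(k,(M.T@[d[0],d[1],0]*1000).round(2))
```

```text
[0.7322865  0.00314947 0.098     ] 80 shift [-0.53  1.86  0.  ]
80->100 [ 1.9300e+00 -1.0547e+02  7.0000e-02]
80->120 [ 90.21 -19.    -0.29]
80->60 [  90.19 -125.29   -0.21]
```

arm_command:
  increments: "0.5 0 0 45 0; 0.5 0 0 90 0; 0.5 0 0 135 0; 0.5 0 0 175 0; 0.5 0 0 190 0"

```text
t: 52.8
tool_pos: [0.5633, -0.0532, 0.0877]
orientation: [-3.14, -0.017, 0.014]
force: [-2.2, 0.0, -0.4]
opening: 0.0464
gripper_force: 0.0
```

arm_command:
  increments: "1 0 0 0 0; 1 0 0 0 0; 1 0 0 0 0; 1 0 0 0 0; 1 0 0 0 0"

```text
t: 53.3
tool_pos: [0.5693, -0.0542, 0.0965]
orientation: [3.141, 0.017, 0.008]
force: [0.3, 1.0, 6.4]
opening: 0.0233
gripper_force: 40.0
```

arm_command:
  increments: "1 0 0 0 0; 1 0 1 0 0; 1 -0.3 1.9 0 0; 1 -0.3 1.9 0 0; 1 -0.3 1.9 0 0"

```text
t: 53.8
tool_pos: [0.5693, -0.056, 0.0966]
orientation: [3.141, 0.017, 0.009]
force: [1.4, 1.0, 5.4]
opening: 0.023
gripper_force: 40.0
```

Run:
```python
from h import *
s=robot.read_state(); print(s["t"],s["tool_pos"],s["opening"],s["force"])
m=model("top"); im=robot.read_camera("top").astype(int); p=proj(m,(.733,.0035,.098)); print(p)
m2=model("scene"); im2=robot.read_camera("scene").astype(int); p2=proj(m2,(.733,.0035,.098)); print(p2, proj(m2,(.733,.0035,.086)))
x0,y0=int(p2[0])-7,int(p2[1])-5
for y in range(y0,y0+14): print(y,x0," ".join(f"{im2[y,x,2]-im2[y,x,0]:3d}" for x in range(x0,x0+18)),"|"," ".join(f"{im2[y,x,1]:3d}" for x in range(x0,x0+18)))
```

```text
53.8 [ 0.56932432 -0.05600958  0.0965804 ] 0.022970157142021577 [1.37899255 0.9947519  5.36335457]
[254.48422476 125.04273904]
[198.29064053 215.29948982] [198.57764663 217.29348065]
210 191  -5  -6  -4  -2  11  70  92  84  31  -5  -7  -4  -6  -7  -7  -7  -8  -8 | 139 118  89  68  55  82 100  93  71  99 143 156 171 184 188 188 188 179
211 191  -5  -2  -4  -3   0  69  93  86  38  -5  -4  -6  -7  -6  -7  -6  -9  -9 |  89  66  45  40  42  84 104  93  62  54 105 159 184 187 188 189 186 187
212 191  -4  -4  -3  -5  -4  41  81  78  30  -4  -5  -6  -6  -7  -6  -5  -7  -8 |  48  41  44  42  39  68  94  88  60  42  61 129 176 188 188 190 188 187
213 191  -3  -4  -4  -5  -5   6  66  69  21  -4  -3  -5  -8  -8  -6  -6  -9  -7 |  44  40  40  42  41  45  82  83  58  44  44  79 144 166 166 180 188 186
214 191  -3  -4  -4  -5  -3  -5  42  48  15  -1  -4  -2  -6  -7  -6  -6  -7  -6 |  41  43  42  43  43  41  65  63  40  33  42  49  97 142 155 162 179 188
215 191  -3  -3  -5  -3  -4  -3  27  26   7  -2  -2  -4  -6  -4  -6  -6  -7  -8 |  45  42  40  46  47  32  41  39  21  14  23  45  61  96 140 153 1
[... 538 characters left out ...]
-4  -5  -7 |  34  35  41  49  45  27  14   9  11  25  42  48  44  43  40  44  94 140
220 191  -2  -2  -2  -3  -3  -2  -5  -3  -3  -5  -2  -4  -5  -3  -3  -3  -4  -6 |  55  31  36  41  44  43  49  50  48  46  47  43  41  41  39  35  50  94
221 191  -5  -1  -3  -5  -3  -1  -3  -2  -4  -4  -4  -4  -4  -3  -2  -3  -4  -3 |  81  30  30  38  39  42  47  48  49  46  44  43  38  36  37  32  33  48
222 191  -6  -5  -2  -1  -4  -2  -4  -3  -3  -3  -2  -2  -2  -4  -4  -2  -4  -4 | 132  66  30  34  39  45  45  43  45  42  38  35  35  33  33  35  34  33
223 191  -6  -4  -2  -2  -2  -3  -2  -1  -4  -1  -5  -4  -3  -3  -4  -3  -4  -4 | 173 118  50  31  32  43  44  45  40  35  36  35  32  32  36  33  36  31
```

arm_command:
  increments: "0.5 0 0 0 0; 0.5 0 0 0 0; 0.5 0 0 0 0; 0.5 0 0 -30 0; 0.5 0 0 -70 0"

```text
t: 54.4
tool_pos: [0.5647, -0.0555, 0.1613]
orientation: [-3.14, -0.017, 0.01]
force: [0.3, 0.2, -0.1]
opening: 0.0464
gripper_force: 0.0
```

arm_command:
  increments: "0.5 0 0 -50 0; 0.5 0 0 -90 0; 0.5 0 0 -120 0; 0.5 0 0 -120 0; 0.5 0 0 -120 0"

```text
t: 54.9
tool_pos: [0.5673, -0.0559, 0.284]
orientation: [3.141, 0.017, 0.002]
force: [-0.7, -0.4, -0.4]
opening: 0.0466
gripper_force: 0.0
```

arm_command:
  increments: "0.5 0 0 0 0; 0.5 0 0 0 0; 0.5 0 0 0 0; 0.5 0 0 0 0; 0.5 0 0 0 0"

```text
t: 55.4
tool_pos: [0.5669, -0.0558, 0.2832]
orientation: [-3.141, -0.017, 0.001]
force: [-0.2, -0.2, -0.3]
opening: 0.0465
gripper_force: 0.0
```

```bash
python3 look.py w19; python3 dots.py w19 | head -36 | cut -c1-90
```

```text
t 55.4 [ 0.5669 -0.0558  0.2832] yaw -89.38 q6 1.37
dot [202.8  36.1] 19 [732.8   2.9]
dot [296.6  37.8] 24 [ 732.1 -102.9]
dot [222.3 119.3] 15 [642.5 -17.4]
dot [310.3 119.1] 25 [ 643.8 -123.8]
48 [222.2 119.1] [21.2 22.1] [642.8 -17.3]
48 [295.9  37.1] [21.6 24.7] [ 732.8 -102.1]
48 [203.5  37.1] [22.9 24.9] [731.8   2.2]
exp tip [199.9424487   31.96841994]
19 190  -4  -6  -7  -9 -12 -10  -7  10  39  59  47  13  -9  -7  -9  -8  -8  -9  -7 -10 |  
20 190  -6  -5  -6  -5  -4  -3   0  19  49  55  50  24  -4 -10  -9 -10 -12  -6  -9  -7 |  
21 190   8   9  12   7  10  14  24  37  55  53  53  22  -5 -14  -8 -14  -9  -7 -11  -7 |  
22 190  40  46  36  35  35  41  45  49  50  46  52  44  11  -9  -9  -7  -4  -7  -8 -10 |  
23 190  47  53  50  46  49  43  46  42  50  48  52  49  17  -5  -3  -3  -7  -7 -11 -11 |  
24 190  41  50  44  47  46  46  46  45  43  48  49  49  23  -1  -3  -5  -5   0  -5  -5 |  
25 190  29  47  51  47  44  47  41  49  48  50  52  42  12  -8  -3  -6  -2   1  -7  -7 |  
26 190  13  31  44  50  44  47  48  46  48  47  46  33   7  -6  -6   0  -6 -10  -1  -3 |  
27 190  -
[... 926 characters left out ...]
4  -5  -4  -4   0  -7  -6  -3 -11  -8  -9  -5  -4  -5  -3  -4 |  
38 190 -10  -9  -4  -8  -1  -1  -4  -8  -1  -9  -7  -2  -7  -7  -8  -3  -5  -3   0  -4 |  
39 190  -6  -8  -4  -2  -5  -4  -1  -3   0  -4  -3  -5   2  -5  -4   0  -5   2  -8  -2 |  
40 190 -10  -9  -6  -7  -8   1  -7  -7  -2  -3  -6  -3  -6  -5  -9  -8  -3  -2  -4  -1 |  
41 190  -8  -7  -3  -8  -1  -1  -1  -4  -9  -5  -1  -3  -5   3  -7  -6  -7  -2   1  -5 |  
42 190 -10  -8  -7  -7  -5  -7  -8   0   2  -2  -1   0  -3  -2  -1   0  -6   3  -6  -8 |  
43 190 -10 -10  -9  -3  -6  -5   0  -6  -6  -8  -4   0  -4  -3  -8  -6  -2  -7  -6 -10 |  
44 190  -9  -7  -6  -7  -2  -6  -4  -6   0  -8  -8  -3  -3  -5  -7  -4  -2   0  -4  -4 |
```

The 80 mark is within about 1 mm of the tip, so I hold here for the rest of its 3 s and then regrip.

arm_command:
  increments: "0.5 0 0 0 0; 0.5 0 0 0 0; 0.5 0 0 0 0; 0.5 0 0 0 0; 0.5 0 0 0 0"

```text
t: 55.95
tool_pos: [0.567, -0.0559, 0.2837]
orientation: [3.142, 0.017, 0.0]
force: [0.3, 0.5, -0.2]
opening: 0.0465
gripper_force: 0.0
```

arm_command:
  increments: "0.5 0 0 0 0; 0.5 0 0 0 0; 0.5 0 0 0 0; 0.5 0 0 0 0; 0.5 0 0 0 0"

```text
t: 56.45
tool_pos: [0.567, -0.0559, 0.2836]
orientation: [-3.142, -0.017, 0.0]
force: [-0.8, -0.0, 0.1]
opening: 0.0466
gripper_force: 0.0
```

arm_command:
  increments: "0.5 0 0 0 0; 0.5 0 0 0 0; 0.5 0 0 0 0; 0.5 0 0 0 0; 0.5 0 0 0 0"

```text
t: 56.95
tool_pos: [0.567, -0.0558, 0.2836]
orientation: [-3.142, -0.017, 0.0]
force: [-0.7, 0.1, 0.3]
opening: 0.0466
gripper_force: 0.0
```

arm_command:
  increments: "0.5 0 0 0 0; 0.5 0 0 0 0; 0.5 0 0 0 0; 0.5 0 0 0 0; 0.5 0 0 0 0"

```text
t: 57.45
tool_pos: [0.567, -0.0559, 0.2836]
orientation: [3.142, 0.017, -0.0]
force: [-0.0, -0.1, 0.0]
opening: 0.0467
gripper_force: 0.0
```

arm_command:
  increments: "0.5 0 0 0 0; 0.5 0 0 0 0; 0.5 0 0 0 0; 0.5 0 0 0 0; 0.5 0 0 0 0"

```text
t: 57.95
tool_pos: [0.567, -0.0558, 0.2836]
orientation: [3.142, 0.017, -0.0]
force: [-0.2, -0.3, -0.4]
opening: 0.0464
gripper_force: 0.0
```

arm_command:
  increments: "0.5 0 0 45 0; 0.5 0 0 90 0; 0.5 0 0 130 0; 0.5 0 0 160 0; 0.5 0 0 180 0"

```text
t: 58.45
tool_pos: [0.5653, -0.0555, 0.1005]
orientation: [-3.141, -0.017, 0.006]
force: [0.2, 0.5, -0.4]
opening: 0.0462
gripper_force: 0.0
```

arm_command:
  increments: "0.5 0 0 8 0; 0.5 0 0 10 0; 0.5 0 0 10 0; 0.5 0 0 10 0; 0.5 0 0 10 0"

```text
t: 58.95
tool_pos: [0.568, -0.056, 0.0952]
orientation: [3.141, 0.017, 0.004]
force: [-0.2, 1.2, 0.3]
opening: 0.0463
gripper_force: 0.0
```

arm_command:
  increments: "1 0 0 0 0; 1 0 0 0 0; 1 0 0 0 0; 1 0 0 0 0; 1 0 0 0 0"

```text
t: 59.45
tool_pos: [0.5671, -0.0559, 0.0938]
orientation: [3.141, 0.017, 0.0]
force: [0.0, 0.2, 1.7]
opening: 0.0234
gripper_force: 40.0
```

arm_command:
  increments: "1 0 -15 0 0; 1 0.5 -40 0 0; 1 1 -70 0 0; 1 1.4 -95 0 0; 1 1.4 -105.9 0 0"

```text
t: 59.95
tool_pos: [0.567, 0.052, 0.0938]
orientation: [-3.141, -0.019, 0.0]
force: [-1.7, -1.8, 3.3]
opening: 0.0231
gripper_force: 40.0
```

arm_command:
  increments: "1 0 0 0 0; 1 0 0 0 0; 1 0 0 0 0; 1 0 0 0 0; 1 0 0 0 0"

```text
t: 60.45
tool_pos: [0.5674, 0.0495, 0.0938]
orientation: [3.141, 0.016, 0.0]
force: [-2.3, 0.9, 4.2]
opening: 0.0234
gripper_force: 40.0
```

arm_command:
  increments: "0.5 0 0 0 0; 0.5 0 0 0 0; 0.5 0 0 0 0; 0.5 0 0 -30 0; 0.5 0 0 -70 0"

```text
t: 60.95
tool_pos: [0.5651, 0.0499, 0.1613]
orientation: [3.141, 0.017, -0.01]
force: [0.7, -0.6, -0.8]
opening: 0.0466
gripper_force: 0.0
```

arm_command:
  increments: "0.5 0 0 -50 0; 0.5 0 0 -90 0; 0.5 0 0 -120 0; 0.5 0 0 -120 0; 0.5 0 0 -120 0"

```text
t: 61.45
tool_pos: [0.5677, 0.05, 0.2841]
orientation: [3.141, 0.017, 0.002]
force: [-0.4, -1.4, 0.2]
opening: 0.0467
gripper_force: 0.0
```

arm_command:
  increments: "0.5 0 0 0 0; 0.5 0 0 0 0; 0.5 0 0 0 0; 0.5 0 0 0 0; 0.5 0 0 0 0"

```text
t: 61.95
tool_pos: [0.5671, 0.05, 0.2832]
orientation: [-3.142, -0.017, 0.001]
force: [-0.7, 0.2, 0.3]
opening: 0.0465
gripper_force: 0.0
```

```bash
python3 look.py w20; python3 dots.py w20 | head -36 | cut -c1-90
```

```text
t 61.95 [0.5671 0.05   0.2832] yaw -89.38 q6 1.56
dot [203.1  36.2] 23 [732.9 108.4]
dot [296.8  37.8] 19 [732.3   2.7]
dot [222.5 119. ] 16 [643.2  88.2]
dot [310.9 119.1] 16 [644.2 -18.6]
42 [140.9 240.4] [ 9.2 11.3] [484.1 201.3]
42 [222.7 119.5] [20.2 21. ] [642.6  88. ]
42 [203.   35.6] [21.9 24.5] [733.6 108.5]
48 [310.7 119.1] [20.9 22.3] [644.1 -18.4]
48 [222.4 119.1] [21.4 22.3] [643.1  88.3]
48 [203.1  36. ] [22.5 25.8] [733.2 108.5]
exp tip [297.56621797  33.30000122]
21 288 -10  -9  -8  -5  -8  -5 -11  -9 -11  14  42  45  11  -6 -10  -8  -8  -9  -8  -8 |  
22 288  -8  -8  -9  -9  -8 -10 -10 -12  -5  25  52  48  28   1   1  -3  -2  -1   0  -2 |  
23 288  -7  -7  -6 -13 -11  -9 -11 -10  -3  39  55  52  41  28  18  21  19  17  19  19 |  
24 288  -8 -11 -13 -12 -11  -8  -9  -7  11  43  51  55  52  46  38  41  38  41  41  44 |  
25 288  -9  -8 -10  -7  -9  -2  -7  -3  23  49  55  54  47  42  47  46  44  50  48  47 |  
26 288 -10  -6 -10  -7  -6  -8  -8  -3  20  44  51  50  45  47  43  45  48  47  50  39 |  
27 288  -5  -7  -7  -4  -9  -7  -3 -10   9  39  47  49  47  44  49  45
[... 956 characters left out ...]
5  -6  -7  -9  -7 -11  -9  -5  -7  -3 -11  -6  -2  -6   0  -8 |  
39 288  -3  -3  -5  -4 -10  -6  -3  -4  -9  -9 -11  -5  -5  -1  -5  -5   0  -7  -1  -9 |  
40 288  -7  -3  -7   0   1  -4  -4  -8  -4  -7  -6  -1 -12  -3  -8  -4  -3  -3   1  -3 |  
41 288  -1  -2  -5  -3   3  -9  -4  -3  -6  -5  -6  -4  -5  -7  -4  -6  -3  -4  -6  -5 |  
42 288  -6   0  -6  -3  -4  -2  -5  -2  -4  -4  -5  -2  -7   3  -4  -6   1  -5   3  -4 |  
43 288  -3  -5  -2  -6  -2   0  -6  -2  -4  -5  -3  -4  -3  -7  -2  -4 -10  -2  -1  -3 |  
44 288   0  -3  -2   1  -6  -7  -4  -5  -7  -5  -8  -4  -2  -1 -10  -9  -6  -3  -6  -4 |  
45 288  -4   5   2  -7  -7  -4  -5  -4  -5  -3  -7  -4   0  -2  -7  -4  -3  -7  -2  -6 |
```

The 100 mark is within 0.5 mm of the tip. I hold, regrip, then move to 120.

arm_command:
  increments: "0.5 0 0 0 0; 0.5 0 0 0 0; 0.5 0 0 0 0; 0.5 0 0 0 0; 0.5 0 0 0 0"

```text
t: 62.5
tool_pos: [0.5673, 0.0501, 0.2837]
orientation: [-3.142, -0.017, -0.0]
force: [0.5, -0.1, -0.8]
opening: 0.0463
gripper_force: 0.0
```

arm_command:
  increments: "0.5 0 0 0 0; 0.5 0 0 0 0; 0.5 0 0 0 0; 0.5 0 0 0 0; 0.5 0 0 0 0"

```text
t: 63.0
tool_pos: [0.5673, 0.0501, 0.2836]
orientation: [3.142, 0.017, -0.0]
force: [1.3, -0.0, -0.2]
opening: 0.0466
gripper_force: 0.0
```

arm_command:
  increments: "0.5 0 0 0 0; 0.5 0 0 0 0; 0.5 0 0 0 0; 0.5 0 0 0 0; 0.5 0 0 0 0"

```text
t: 63.5
tool_pos: [0.5673, 0.0501, 0.2837]
orientation: [3.142, 0.017, -0.0]
force: [0.4, 0.1, -0.3]
opening: 0.0464
gripper_force: 0.0
```

arm_command:
  increments: "0.5 0 0 0 0; 0.5 0 0 0 0; 0.5 0 0 0 0; 0.5 0 0 0 0; 0.5 0 0 0 0"

```text
t: 64.0
tool_pos: [0.5673, 0.05, 0.2836]
orientation: [3.142, 0.017, -0.0]
force: [1.0, -0.1, -0.0]
opening: 0.0467
gripper_force: 0.0
```

arm_command:
  increments: "0.5 0 0 0 0; 0.5 0 0 0 0; 0.5 0 0 0 0; 0.5 0 0 0 0; 0.5 0 0 0 0"

```text
t: 64.5
tool_pos: [0.5673, 0.05, 0.2837]
orientation: [-3.142, -0.017, -0.0]
force: [0.2, 0.1, -0.8]
opening: 0.0465
gripper_force: 0.0
```

arm_command:
  increments: "0.5 0 0 45 0; 0.5 0 0 90 0; 0.5 0 0 130 0; 0.5 0 0 160 0; 0.5 0 0 180 0"

```text
t: 65.0
tool_pos: [0.5655, 0.05, 0.1005]
orientation: [3.142, 0.017, -0.006]
force: [0.3, -0.2, 0.9]
opening: 0.0462
gripper_force: 0.0
```

arm_command:
  increments: "0.5 0 0 8 0; 0.5 0 0 10 0; 0.5 0 0 10 0; 0.5 0 0 10 0; 0.5 0 0 10 0"

```text
t: 65.5
tool_pos: [0.5683, 0.05, 0.0952]
orientation: [3.141, 0.017, 0.004]
force: [-0.2, -1.3, 0.5]
opening: 0.0466
gripper_force: 0.0
```

arm_command:
  increments: "1 0 0 0 0; 1 0 0 0 0; 1 0 0 0 0; 1 0 0 0 0; 1 0 0 0 0"

```text
t: 66.0
tool_pos: [0.5673, 0.05, 0.0938]
orientation: [3.141, 0.017, 0.0]
force: [-0.3, 0.1, 0.6]
opening: 0.0232
gripper_force: 40.0
```

arm_command:
  increments: "1 12 12 0 0; 1 32 31 0 0; 1 55 54 0 0; 1 78 76 0 0; 1 88.1 86.1 0 0"

```text
t: 66.5
tool_pos: [0.658, -0.0367, 0.0938]
orientation: [3.141, 0.016, 0.002]
force: [-4.1, 2.5, 5.6]
opening: 0.0235
gripper_force: 40.0
```

arm_command:
  increments: "1 0 0 0 0; 1 0 0 0 0; 1 0 0 0 0; 1 0 0 0 0; 1 0 0 0 0"

```text
t: 67.0
tool_pos: [0.6562, -0.0347, 0.0938]
orientation: [3.141, 0.018, 0.0]
force: [2.6, -1.8, -0.5]
opening: 0.0236
gripper_force: 40.0
```

arm_command:
  increments: "1 0 0.7 0 0; 1 0 0.8 0 0; 1 0 0.8 0 0; 1 0 0.8 0 0; 1 0 0.8 0 0"

```text
t: 67.5
tool_pos: [0.6562, -0.0357, 0.0938]
orientation: [-3.141, -0.017, 0.0]
force: [-0.6, 2.4, 3.6]
opening: 0.0232
gripper_force: 40.0
```

arm_command:
  increments: "1 0 0 0 0; 1 0 0 0 0; 1 0 0 0 0; 1 0 0 0 0; 1 0 0 0 0"

```text
t: 68.0
tool_pos: [0.6562, -0.0359, 0.0938]
orientation: [-3.142, -0.017, 0.0]
force: [-2.4, 2.4, 6.0]
opening: 0.0235
gripper_force: 40.0
```

arm_command:
  increments: "1 0 0 0 0; 1 0 0 0 0; 1 0 0 0 0; 1 0 0 0 0; 1 0 0 0 0"

```text
t: 68.5
tool_pos: [0.6562, -0.0359, 0.0938]
orientation: [-3.142, -0.017, 0.0]
force: [-2.1, 2.9, 5.8]
opening: 0.0233
gripper_force: 40.0
```

arm_command:
  increments: "1 0 0 0 0; 1 0 0 0 0; 1 0 0 0 0; 1 0 0 0 0; 1 0 0 0 0"

```text
t: 69.0
tool_pos: [0.6562, -0.0359, 0.0938]
orientation: [-3.141, -0.017, 0.0]
force: [-1.8, 2.2, 5.5]
opening: 0.0233
gripper_force: 40.0
```

arm_command:
  increments: "1 0 0 0 0; 1 0 0 0 0; 1 0 0 0 0; 1 0 0 0 0; 1 0 0 0 0"

```text
t: 69.5
tool_pos: [0.6562, -0.0359, 0.0938]
orientation: [-3.141, -0.017, 0.0]
force: [-2.1, 1.9, 5.3]
opening: 0.0234
gripper_force: 40.0
```

arm_command:
  increments: "1 0 0 0 0; 1 0 0 0 0; 1 0 0 0 0; 1 0 0 0 0; 1 0 0 0 0"

```text
t: 70.0
tool_pos: [0.6562, -0.0359, 0.0938]
orientation: [-3.142, -0.017, 0.0]
force: [-2.4, 1.9, 4.8]
opening: 0.0234
gripper_force: 40.0
```

arm_command:
  increments: "1 0 0 0 0; 1 0 0 0 0; 1 0 0 0 0; 1 0 0 0 0; 1 0 0 0 0"

```text
t: 70.5
tool_pos: [0.6562, -0.036, 0.0938]
orientation: [-3.142, -0.017, 0.0]
force: [-1.7, 1.5, 4.8]
opening: 0.0237
gripper_force: 40.0
```

arm_command:
  increments: "1 0 0 0 0; 1 0 0 0 0; 1 0 0 0 0; 1 0 0 0 0; 1 0 0 0 0"

```text
t: 71.0
tool_pos: [0.6562, -0.0359, 0.0938]
orientation: [-3.142, -0.017, 0.0]
force: [-2.3, 1.6, 4.8]
opening: 0.0233
gripper_force: 40.0
```

Run:
```python
from h import *
s=robot.read_state(); print(s["t"],s["tool_pos"],s["force"])
m2=model("scene"); im2=robot.read_camera("scene").astype(int); x0,y0=191,208
for y in range(y0,y0+14): print(y,x0," ".join(f"{im2[y,x,2]-im2[y,x,0]:3d}" for x in range(x0,x0+14)),"|"," ".join(f"{im2[y,x,1]:3d}" for x in range(x0,x0+14)))
```

```text
71.0 [ 0.65620281 -0.03591619  0.09375372] [-2.34660984  1.56673365  4.77188216]
208 191  -7  -6  -5  -5  -7  12  39  42   4  -7  -7  -8  -6  -7 | 184 169 158 146 136 129 117 112 165 173 183 192 189 189
209 191  -7  -6  -5  -6   5  50  83  78  15  -7  -7  -8  -8  -8 | 157 147 137 119  99 100 104  95 123 168 187 188 189 186
210 191  -5  -7  -6  -4  13  68  91  83  30  -6  -7  -6  -6  -8 | 139 118  91  67  54  86 101  94  76 107 155 167 179 187
211 191  -5  -4  -4  -4   0  67  92  86  37  -4  -7  -7  -8  -7 |  96  70  48  40  43  86 102  93  64  50 125 156 162 181
212 191  -4  -3  -4  -4  -3  41  80  77  31  -4  -5  -5  -6  -6 |  46  42  42  41  39  70  94  88  59  39  90 139 152 161
213 191  -4  -3  -4  -2  -3   6  66  70  22  -3  -6  -5  -5  -7 |  42  43  42  41  39  47  84  84  58  48  51  94 137 149
214 191  -3  -2  -4  -2  -2  -2  40  47  16  -4  -6  -3  -5  -5 |  42  43  43  41  48  47  60  60  42  40  49  59  93 137
215 191  -4  -2  -4  -2  -4  -3  22  28   8   0  -3  -5  -4  -6 |  42  42  42  50  44  32  40  35  20  23  42  49  56 105
216 191  -3  -4  -3  -3  -1  -2   8   6  -2  -2  -2  -3  -5  -5 |  42  40  45  53  38  14  29  29  13  11  19  48  50  67
217 191  -4  -4  -2  -2  -3  -4  -1  -5  -3  -3  -3  -4  -6  -5 |  43  45  45  47  29  11  14  30  22  10   6  43  44  41
218 191  -2  -4  -4  -2  -1  -2  -2  -2  -3  -5  -2  -2  -4  -3 |  35  38  44  41  24   8   9  20  17   8  24  42  45  39
219 191  -1  -1  -2  -4  -1  -2  -5  -3   0  -3  -4  -3  -3  -3 |  28  36  41  49  48  33  13  13  24  31  42  45  43  42
220 191  -3  -1  -5  -4  -3  -4  -2  -2  -3  -3  -5  -3  -3  -4 |  33  31  37  46  48  46  44  50  50  45  44  43  40  43
221 191  -3  -2  -1  -4  -4  -3  -4  -3  -4  -4  -3  -5  -3  -3 |  57  32  33  44  46  45  46  48  48  43  42  39  37  36
```

All four stops are done. Now I bring the carrier home, pulling x first to find out what stopped it at 0.488 before.

arm_command:
  increments: "1 -15 3 0 0; 1 -40 8 0 0; 1 -70 13 0 0; 1 -100 18 0 0; 1 -125 20 0 0"
  grip_force: 60

```text
t: 71.55
tool_pos: [0.5308, -0.0577, 0.0937]
orientation: [3.141, 0.016, 0.002]
force: [2.9, 2.0, 5.0]
opening: 0.0232
gripper_force: 60.0
```

arm_command:
  increments: "1 -12 1 0 0; 1 -22 2 0 0; 1 -28 2 0 0; 1 -32 2 0 0; 1 -36 2 0 0"

```text
t: 72.05
tool_pos: [0.4959, -0.0599, 0.0937]
orientation: [3.141, 0.017, 0.001]
force: [2.0, -0.2, 1.6]
opening: 0.0233
gripper_force: 60.0
```

arm_command:
  increments: "1 -2 0 0 0; 1 -4 0 0 0; 1 -6 0 0 0; 1 -8 0 0 0; 1 -8 0 0 0"

```text
t: 72.55
tool_pos: [0.4888, -0.0599, 0.0938]
orientation: [3.141, 0.017, 0.005]
force: [9.8, -1.7, -5.0]
opening: 0.0235
gripper_force: 60.0
```

arm_command:
  increments: "1 -2 0 0 0; 1 -4 0 0 0; 1 -6 0 0 0; 1 -6 0 0 0; 1 -6 0 0 0"

```text
t: 73.05
tool_pos: [0.486, -0.06, 0.0942]
orientation: [3.141, 0.016, 0.016]
force: [30.2, -0.7, -18.8]
opening: 0.0232
gripper_force: 60.0
```

Run:
```python
from h import *
s=robot.read_state(); print(s["tool_pos"],s["force"],s["wrist_torque"],s["joint_torque"].round(1),s["q"].round(3),yaw(s))
m=model("top"); im=robot.read_camera("top"); cv2.imwrite("pics/top7.png",im)
# home rows of bright carrier near edge and base plate near edge along columns
g=cv2.cvtColor(im,cv2.COLOR_BGR2GRAY)
for c in (236,244,262,270,285): print(c,g[130:200,c].tolist())
for x in (.44,.46,.48,.5,.52,.54,.56): print(x,proj(m,(x,-.064,.056)).round(1),proj(m,(x,-.064,.01)).round(1))
```

```text
[ 0.48595782 -0.0599527   0.09420984] [ 30.20916243  -0.69376318 -18.79450334] [-0.16602684 -4.11544008 -0.04459359] [ -1.3 -45.6 -38.   -1.7   9.4   0. ] [-0.229 -0.052  1.957  0.002  1.226  1.331] -89.40606940842167
236 [90, 88, 89, 87, 88, 86, 90, 89, 90, 91, 90, 89, 89, 88, 89, 91, 75, 49, 44, 77, 108, 118, 111, 83, 47, 51, 54, 56, 55, 55, 57, 54, 55, 53, 56, 54, 54, 54, 53, 52, 54, 51, 63, 107, 133, 131, 115, 79, 54, 55, 55, 70, 87, 91, 100, 88, 64, 69, 70, 69, 71, 70, 70, 68, 72, 82, 93, 106, 113, 113]
244 [104, 104, 103, 106, 105, 104, 104, 103, 103, 107, 116, 120, 117, 113, 111, 109, 109, 108, 110, 110, 110, 109, 110, 111, 114, 116, 117, 118, 119, 119, 129, 141, 144, 144, 146, 146, 140, 137, 138, 140, 132, 119, 120, 118, 115, 119, 150, 176, 177, 175, 180, 182, 181, 167, 143, 118, 86, 96, 96, 96, 96, 98, 95, 96, 96, 94, 93, 104, 108, 108]
262 [103, 101, 103, 103, 100, 103, 102, 100, 100, 119, 142, 112, 44, 36, 39, 38, 42, 40, 40, 39, 39, 60, 96, 111, 122, 128, 135, 138, 131, 113, 96, 84, 88, 98, 110, 138, 163, 177, 182, 185, 188, 191, 192, 195, 194, 193, 186, 178, 172, 169, 16
[... 274 characters left out ...]
, 184, 186, 189, 192, 195, 198, 201, 203, 203, 200, 192, 184, 180, 174, 167, 163, 159, 150, 141, 124, 102, 80, 63, 61, 64, 66, 78, 70, 39, 53, 86, 110]
285 [93, 93, 92, 93, 90, 93, 90, 89, 98, 129, 121, 71, 44, 38, 11, 9, 25, 26, 11, 11, 38, 48, 38, 34, 24, 46, 91, 113, 108, 102, 111, 121, 131, 141, 148, 155, 163, 170, 174, 177, 179, 183, 185, 189, 191, 194, 197, 201, 204, 204, 202, 196, 190, 182, 174, 172, 167, 163, 153, 118, 77, 59, 50, 50, 49, 41, 41, 42, 49, 74]
0.44 [273.8 206.3] [273.5 208. ]
0.46 [273.8 200.8] [273.4 202.7]
0.48 [273.7 195.4] [273.3 197.4]
0.5 [273.6 189.9] [273.3 192.1]
0.52 [273.5 184.5] [273.2 186.8]
0.54 [273.5 179.1] [273.1 181.5]
0.56 [273.4 173.8] [273.  176.3]
```

A hard stop is felt at about 0.489, but image geometry puts the 90 mm offset roughly 11 mm further back. I'll check the travel against the far stop, passing between the marks.

arm_command:
  increments: "1 8 0 0 0; 1 25 -20 0 0; 1 50 -45 0 0; 1 80 -65 0 0; 1 110 -71 0 0"

```text
t: 73.6
tool_pos: [0.5911, 0.0144, 0.0942]
orientation: [-3.141, -0.019, 0.002]
force: [-5.8, -2.9, 13.5]
opening: 0.0234
gripper_force: 60.0
```

arm_command:
  increments: "1 25 0 0 0; 1 45 0 0 0; 1 57 0 0 0; 1 64 0 0 0; 1 68 0 0 0"

```text
t: 74.1
tool_pos: [0.6593, 0.0137, 0.0941]
orientation: [-3.141, -0.017, 0.001]
force: [-2.9, 1.4, 8.5]
opening: 0.0233
gripper_force: 60.0
```

arm_command:
  increments: "1 3 0 0 0; 1 6 0 0 0; 1 9 0 0 0; 1 12 0 0 0; 1 12 0 0 0"

```text
t: 74.6
tool_pos: [0.6711, 0.0138, 0.0942]
orientation: [-3.141, -0.017, -0.0]
force: [1.0, 1.1, 5.7]
opening: 0.0234
gripper_force: 60.0
```

arm_command:
  increments: "1 2 0 0 0; 1 4 0 0 0; 1 6 0 0 0; 1 6 0 0 0; 1 6 0 0 0"

```text
t: 75.1
tool_pos: [0.672, 0.0138, 0.0941]
orientation: [-3.141, -0.017, 0.017]
force: [-29.5, 0.5, 24.8]
opening: 0.023
gripper_force: 60.0
```

The full travel measures about 186 mm, so 0.488 is the true near stop, and the cameras confirm the alignment with the real pointer. I bring the carrier home to both stops.

arm_command:
  increments: "1 -12 0 0 0; 1 -35 6 0 0; 1 -65 20 0 0; 1 -100 38 0 0; 1 -130 52 0 0"

```text
t: 75.6
tool_pos: [0.5465, -0.0401, 0.0941]
orientation: [-3.141, -0.017, -0.002]
force: [3.3, 1.9, 7.4]
opening: 0.0232
gripper_force: 60.0
```

arm_command:
  increments: "1 -20 10 0 0; 1 -38 18 0 0; 1 -48 22 0 0; 1 -54 24 0 0; 1 -57 25 0 0"

```text
t: 76.1
tool_pos: [0.4904, -0.0644, 0.0941]
orientation: [-3.139, -0.016, -0.001]
force: [2.9, 12.5, 6.3]
opening: 0.0234
gripper_force: 60.0
```

arm_command:
  increments: "1 -1 1 0 0; 1 -2 2 0 0; 1 -3 3 0 0; 1 -4 4 0 0; 1 -4 4 0 0"

```text
t: 76.6
tool_pos: [0.4869, -0.0645, 0.094]
orientation: [-3.133, -0.019, 0.0]
force: [-0.4, 27.1, 10.7]
opening: 0.0232
gripper_force: 60.1
```

arm_command:
  increments: "1 0 0 0 0; 1 0 0 0 0; 1 0 0 0 0; 1 0 0 0 0; 1 0 0 0 0"

```text
t: 77.1
tool_pos: [0.4869, -0.0646, 0.094]
orientation: [-3.133, -0.019, 0.0]
force: [0.2, 27.9, 11.8]
opening: 0.0232
gripper_force: 60.1
```

arm_command:
  increments: "1 -1 -1 0 0; 1 -2 -2 0 0; 1 -3 -3 0 0; 1 -4 -3 0 0; 1 -4 -3 0 0"

```text
t: 77.6
tool_pos: [0.4864, -0.0644, 0.0941]
orientation: [-3.138, -0.018, -0.014]
force: [24.8, 12.8, -11.7]
opening: 0.0232
gripper_force: 60.0
```

arm_command:
  increments: "1 0 0 0 0; 1 0 0 0 0; 1 0 0 0 0; 1 0 0 0 0; 1 0 0 0 0"

```text
t: 78.1
tool_pos: [0.4864, -0.0644, 0.0941]
orientation: [-3.138, -0.018, -0.013]
force: [24.5, 12.4, -12.2]
opening: 0.0235
gripper_force: 60.0
```

arm_command:
  increments: "1 1 -0.7 0 0; 1 2 -1.5 0 0; 1 2.5 -1.5 0 0; 1 2.5 -1.5 0 0; 1 2.5 -1.5 0 0"

```text
t: 78.6
tool_pos: [0.4865, -0.0643, 0.0941]
orientation: [-3.14, -0.017, -0.004]
force: [7.6, 4.8, 0.9]
opening: 0.0232
gripper_force: 60.0
```

arm_command:
  increments: "0.5 0 0 0 0; 0.5 0 0 0 0; 0.5 0 0 0 0; 0.5 0 0 0 0; 0.5 0 0 0 0"

```text
t: 79.1
tool_pos: [0.4848, -0.0653, 0.0934]
orientation: [-3.141, -0.017, 0.001]
force: [0.2, 1.2, -0.6]
opening: 0.0465
gripper_force: 0.0
```

arm_command:
  increments: "0.5 0 0 -40 0; 0.5 0 0 -85 0; 0.5 0 0 -130 0; 0.5 0 0 -175 0; 0.5 0 0 -190 0"

```text
t: 79.6
tool_pos: [0.4869, -0.0657, 0.2895]
orientation: [3.14, 0.017, 0.012]
force: [0.5, 0.4, -0.1]
opening: 0.0465
gripper_force: 0.0
```

arm_command:
  increments: "0.5 0 0 0 0; 0.5 0 0 0 0; 0.5 0 0 0 0; 0.5 0 0 0 0; 0.5 0 0 0 0"

```text
t: 80.1
tool_pos: [0.4845, -0.0651, 0.2821]
orientation: [-3.141, -0.017, 0.004]
force: [0.3, 0.3, -0.4]
opening: 0.0467
gripper_force: 0.0
```

```bash
python3 look.py w21; python3 dots.py w21 | grep -v "|"
python3 - <<'E'
from h import *
# knob top disc
im=cv2.imread("pics/w21.png"); m=np.load("m_w21.npy",allow_pickle=True).item()
k=((im[...,2]>200)&(im[...,0]<160)&(im[...,1]>170)).astype(np.uint8)
n,l,s,c=cv2.connectedComponentsWithStats(k); print([(s[i].tolist(),ray(m,c[i],.106).round(4)[:2]) for i in range(1,n) if s[i,4]>100])
a=cv2.imread("pics/top0.png"); b=robot.read_camera("top"); d=cv2.absdiff(a,b).max(2)
n,l,s,c=cv2.connectedComponentsWithStats((d>60).astype(np.uint8)); print([(s[i].tolist()) for i in range(1,n) if s[i,4]>15])
E
```

```text
t 80.1 [ 0.4845 -0.0651  0.2821] yaw -89.38 q6 1.32
dot [201.   30.4] 17 [655.4  -4.7]
dot [296.1  30.5] 24 [ 656.3 -111. ]
dot [221.2 113.2] 17 [566.8 -25.6]
dot [ 54.1 195.3] 13 [463.1 192.1]
42 [ 54.1 195.3] [13.8 18.3] [463.  192.1]
42 [200.9  30.1] [22.6 26. ] [655.6  -4.6]
48 [133.8 278.3] [34.8 42.5] [344.1 101. ]
48 [ 54.1 195.2] [15.  18.3] [463.3 192. ]
48 [221.3 113.2] [21.2 22.2] [566.8 -25.7]
48 [201.   30.2] [23.5 26.4] [655.5  -4.7]
exp tip [187.32374173 -60.65761923]
[([245, 170, 18, 18, 227], array([ 0.4917, -0.065 ])), ([27, 298, 21, 32, 142], array([0.3017, 0.2293]))]
[[236, 97, 20, 30, 286], [288, 100, 14, 41, 248], [220, 102, 36, 42, 222], [206, 108, 25, 8, 102], [293, 113, 8, 3, 22], [219, 115, 12, 18, 170], [206, 118, 12, 15, 164], [236, 128, 8, 7, 39], [258, 132, 4, 7, 20], [262, 133, 4, 6, 16], [206, 134, 13, 7, 76], [234, 137, 76, 118, 3019], [206, 146, 37, 42, 1038], [231, 146, 11, 4, 32], [247, 153, 6, 3, 16], [332, 157, 35, 23, 474], [153, 164, 20, 17, 236], [450, 166, 6, 15, 16], [256, 171, 8, 14, 65], [332, 195, 29, 24, 365], [150, 199, 26, 18, 298], [445, 223, 16, 6, 41], [205, 232, 7, 18, 64], [206, 240, 72, 139, 2479], [212, 248, 25, 14, 122], [483, 257, 29, 51, 820], [464, 258, 35, 8, 52], [402, 260, 101, 22, 283], [288, 264, 220, 98, 7667], [278, 272, 3, 10, 20], [275, 284, 12, 19, 109], [328, 292, 17, 4, 18], [293, 297, 28, 7, 33], [188, 304, 29, 68, 800], [259, 305, 39, 75, 1094], [455, 311, 11, 3, 18], [412, 313, 97, 21, 296], [433, 317, 26, 6, 77], [168, 320, 19, 30, 244], [234, 321, 11, 16, 71], [236, 328, 16, 41, 372], [180, 344, 7, 13, 18], [155, 368, 19, 16, 239], [173, 369, 20, 15, 213], [192, 373, 41, 11, 210]]
```

```bash
python3 -c "
from plant import robot
print(robot.read_state()['t'],robot.close_job())"
```

```text
the job is handed in; nothing more can be done
80.2 None
```

I loaded all four moulds and brought their marks under the pointer in order (60, 80, 100, 120), each held for over 3 s, then ran the carrier back to its stops and handed the job in at 80.2 s. At both stops the far pockets' centre line measured about 79 mm from the tip, not the stated 90 mm, so I aligned each mark to the tip as seen in the cameras.

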